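# Clamp an air vessel onto the leak-test stand

## Robot

A 6-joint arm with a two-finger parallel gripper is mounted at the origin on the work surface; the furniture and walls round the work are solid. World frame = base frame: x ahead of the robot, y to its left, z up, the work surface at z = 0. Lengths are in m, angles in rad, forces in N, time in s.
With the tool pointing down it reaches from about 0.375 to 0.925 m from the base axis. Payload 5.7 kg.
Tool frame: the origin (TCP) lies at the very end of the fingers, on their centre line; the grasp point (between the pads) lies 19 mm behind it; z points along the fingers, y is the direction in which the jaws open and shut (so a half turn about z gives the same grasp; the last joint's range is limited). The gripper opens to 88 mm and grips with 3 to 60 N. Pads are 20 mm wide; open, the fingers measure 115 mm over their backs; the gripper's body (75 mm by 178 mm) begins 61 mm behind the grasp point.
Start: joints at [1.054, 0.359, 1.51, -0, 1.272, -0.115], TCP at [0.235, 0.552, 0.197] pointing down, gripper open.
Joint ranges: [-2.97, 2.97], [-1.01, 2.36], [0.21, 2.38], [-0.96, 4.11], [0.2, 2.71], [-2.98, 2.98]. Speed limits (rad/s): [2.39, 2.39, 3.14, 3.14, 3.14, 3.14].

## Interface

Orientations are given as a unit quaternion [w, x, y, z].
In Python, from rig import get_state, capture, camera_model, sign_off gives the robot as it stands.
- The arm moves only by the tool arm_command, never from a script. Its argument "plan" is a list of rows, each an object with "grip": the opening, from 0 (shut) to 1 (fully open); "travel": the shift along the tool's x, y, z in mm, a list of three; "spin": the turn about the tool's z in degrees. A call has 1 to 12 rows; each row shifts and turns the commanded pose from where the row before left it, along the tool's axes as they then stand; what a row does not reach is not made up. A row lasts 1/10 s, in which the tool goes at most 50 mm and 8.59 degrees, less where a joint would pass 70% of its speed; a pose out of reach is approached as far as the arm can. A call with a gripper value outside its range is refused whole. The fingers move at their own pace and stop on an object; the grip force is fixed at half the most. Time passes only in rows, so rows that do not move let the fingers close. It gives the time, the measured TCP pose, the force and the opening at its end, in the units of the state.
- get_state(): the state, without advancing time (a new reading comes with each control period).
- capture(name): name is "scene" or "side" or "wrist"; returns the picture (384x512x3 uint8, red, green, blue); there is no depth.
- camera_model(name): a dict with "K" (3x3 intrinsics, pixels), "cam_to_world" (4x4, takes a point from camera to world coordinates). Camera axes: x right, y down, z forward; pixel columns grow to the right and rows downward; lengths in m; the calibration is good to about 2 mm. The wrist camera is an equidistant fisheye: a pixel r from the principal point sees the ray r / f radians off the axis. A picture is of the moment at which its call begins: read the wrist's pose just before it. camera_model takes no time and is no camera call; for the wrist camera it gives the pose at the moment of the call.
- sign_off(): hands the job in, once; it reports no verdict.
The state is a dict: "clock": time; "q": joint angles; "joint_vel": joint speeds; "effort": joint torques, N m; "ee_pos": TCP position; "orientation": TCP orientation; "force": force on the tool from outside, world axes, zero at the start; "torque": the same for the moment, N m; "opening": finger opening in m.
Only numpy, scipy, OpenCV 4.12 (cv2) and the standard library are available. Lean on these libraries where they do the work, as an engineer would, in place of code of your own. Each camera call takes 0.05 s, during which the arm holds its last target.

## Task

Get the aluminium air vessel ready for its leak test: take it from the wooden rest and lay it gently, without dropping it, in the blue test stand, its flange down in the lower half of the clamp and against the flange of the test port. Swing the upper half of the clamp down over both flanges, then latch it by swinging the red-handled hook lever fully upright, so that the hook draws the clamp shut. Let go and leave the other things on the bench where they are.

Things in the scene. Friction and masses are not known exactly. Their poses are not given: they have to be found in the camera images.
- test_stand: Blue leak-test stand, fixed; base plate 145 x 290 x 12 mm. Origin on the bench below the joint of the flanges. y axis along the level pipe, from the vessel's place (-y) to the test port (+y); x away from the robot, towards the clamp's hinge. Steel ring clamp at y -13 to +13 mm, 36 mm outer radius, lower half fixed. Port tube and block on the +y side, to y +175, up to 135 mm high.
- port_face (a point): Centre of the face of the fixed port flange, 95 mm over the bench on the pipe axis. The lower clamp half has a tapered groove that takes the vessel's flange beside it, at -y: 2 mm of axial play when down, about 4 mm where it enters. Its lips end at axis height. Lower the vessel straight down, its face about 1.5 mm short of this one.
- saddle (a point): On the pipe axis over the middle of the blue V saddle that carries the vessel's tube, 112.5 mm to -y of the port face; the saddle is 15 mm thick and 66 mm wide, its top 89 mm over the bench. Between saddle and clamp (y -105 to -13 mm) there is free room beside the tube down to the base plate.
- vessel: Loose aluminium air vessel, about 0.4 kg: tube 38 mm in diameter with a green band, 150 mm long, one end domed with a brass plug, the other an open flange, 56 mm in diameter, rim 4 mm, tapered to the tube. Origin on its axis, 62 mm behind the flange face: a good place to grip across the tube. y axis along its axis, to the flange; home in the stand it is parallel to the stand's y.
- vessel_face (a point): Centre of the vessel's flange face (vessel frame 0, 0.062, 0); home, it meets point port_face.
- rest: Plywood rest, fixed, 84 x 124 x 14 mm, with two V-notched uprights 70 mm wide and 50 mm high, at y +22 to +37 and -63 to -48 mm in its frame. The vessel lies in them, axis 56 mm over the bench, free beside the tube between the uprights. Origin on the bench below the vessel's origin, y axis along the vessel.
- jaw (a joint): Upper half of the clamp, rad: 0 = shut, positive = swung up and back, at most 1.8; starts near 1.6, clear of the way straight down. Friction (about 0.13 N m) holds it where it is left; near the bottom it may sink by itself. Unlatched it stops near 0.04 on two rubber buffers, which give 3 mm under about 11 N when the latch draws it shut.
- jaw_hinge (a point): Point on the clamp's hinge pin (stand frame 0.038, 0, 0.095), parallel to the stand's y axis. Opening lifts the jaw's front and carries it up and over to the stand's +x.
- jaw_handle (a point): Middle of the black round bar on the upper half, 13 mm thick, 47 mm long, parallel to the stand's y, over the port tube. With the jaw shut it lies 53 mm to -x, 54 mm up and 37 mm to +y of the hinge point and turns with the jaw (radius 76 mm). Grip it across from above: it can turn between the fingers.
- latch (a joint): Hook lever of the latch, rad: 0 = upright, fully latched; positive = leaning forward to the stand's -x, at most 1.35. Friction (about 0.07 N m) holds it where it is left. From about 0.35 its hook runs over a cross pin on the jaw's front and draws the jaw down the last 3 mm (3 to 5 N at the bar). Upright too early it bars the jaw at about 0.18.
- latch_pivot (a point): Point on the lever's pivot pin (stand frame -0.058, 0, 0.071), parallel to the stand's y axis.
- latch_handle (a point): Middle of the red round bar at the end of the hook lever, 13 mm thick, 47 mm long, parallel to the stand's y axis; 66 mm from the pivot along the lever (straight above it when upright) and 34 mm to -y. Grip it across from above, it can turn between the fingers, or push it to the stand's +x.
- flat_offcut: Rusty flat steel offcut, 40 x 122 x 10 mm, lying in front of the stand; leave it.
- angle_offcut: Angle iron offcut, 75 x 40 x 40 mm, lying on the bench; leave it.
- loose_bin: Small yellow plastic bin, 47 x 65 x 44 mm, open at the top, standing on the bench; leave it.
Things that resemble listed ones, but are neither listed nor needed, are in the scene too. Leave any black look-alike of the vessel alone.

How it is judged:
On the way, in this order (a step that is already met when the one before it is completed fails the run):
1. the vessel lies in the stand, its flange down in the lower half of the clamp against the port's flange (distance between vessel_face and port_face below 0.006 m and angle between the y axis of vessel and the y axis of test_stand, either way round below 0.06 rad), for 0.2 s.
2. the upper half of the clamp is swung down over both flanges (all of step 1 and value of joint jaw below 0.08 rad), for 0.2 s.
At the end, for the whole second after the job is handed in: The vessel lies still in the stand, flange centres within 6 mm and axes within 0.06 rad; the upper clamp half is drawn fully shut (jaw under 0.02 rad) and the hook lever is upright over its pin (latch under 0.12 rad); the gripper has let go (all of step 1 and value of joint jaw below 0.02 rad and value of joint latch below 0.12 rad and linear speed of vessel below 0.02 m/s); the robot touches nothing.
It fails at once if a loose thing on the bench (flat offcut, angle offcut, yellow bin) is shifted by more than 4 cm (distance of any of flat_offcut, angle_offcut, loose_bin from where it was at the start of the episode above 0.04 m).
It fails at once if the vessel is dropped: it moves faster than 0.7 m/s out of the fingers' grip (a fall of about 25 mm) (linear speed of vessel above 0.7 m/s and contact force between the fingers and vessel below 0.5 N).
It also fails if it takes over 64 s, if anything falls off the work surface, if the arm or the gripper's body presses on something with over 40 N, if the wrist force passes 120 N, or if a joint passes its speed limit or range.

## Working session

There is one attempt and no reset: what is moved stays moved. The work goes in short steps, Python scripts to look and compute and a tool call to move; the robot and the scene stay as the last step left them, time stands still between calls to the robot, and variables do not carry over. Pictures are saved under pics/ and viewed, and the job is handed in when it is done.

Besides the shell and the picture viewer there is one more tool, called after "Emit:" by a JSON object that holds its "fn" and its "kwargs". arm_command: Moves the arm, as the interface text tells. Its arguments: {"type":"object","properties":{"plan":{"type":"array"}},"required":["plan"]}

```bash
mkdir -p pics; ls; python3 - <<'E'
from rig import *
import cv2,numpy as np
s=get_state();print(s)
for n in ["scene","side","wrist"]:
    m=camera_model(n);print(n,np.round(m["K"],2).tolist(),np.round(m["cam_to_world"],4).tolist())
    im=capture(n);cv2.imwrite(f"pics/{n}0.png",im[:,:,::-1])
E
```

```text
pics
{'clock': 0.0, 'q': array([ 1.05392681e+00,  3.59504970e-01,  1.51141394e+00, -2.22068334e-05,
        1.27248560e+00, -1.15127908e-01]), 'joint_vel': array([ 8.96327134e-05, -7.36705804e-05,  1.40247534e-04, -1.15171598e-03,
       -1.97482925e-03,  5.91073016e-04]), 'effort': array([-3.91171607e-04, -5.15391612e+01, -2.70722061e+01,  6.76907273e-02,
        3.51572048e-02, -1.17301815e-04]), 'ee_pos': array([0.23428328, 0.551582  , 0.19661669]), 'orientation': array([-2.71446973e-04,  1.99519412e-01,  9.79893455e-01, -8.64370116e-04]), 'force': array([0.22836393, 0.3150358 , 0.12950547]), 'torque': array([ 0.00093592, -0.01046354,  0.01868632]), 'opening': 0.08792698569129011}
scene [[496.72, 0.0, 251.42], [0.0, 496.72, 194.02], [0.0, 0.0, 1.0]] [[0.7756, -0.4174, 0.4736, -0.1277], [-0.6312, -0.5109, 0.5835, -0.7855], [-0.0016, -0.7515, -0.6597, 0.9929], [0.0, 0.0, 0.0, 1.0]]
side [[381.09, 0.0, 255.97], [0.0, 381.09, 183.17], [0.0, 0.0, 1.0]] [[0.9781, -0.1206, 0.1698, 0.3294], [-0.2082, -0.5743, 0.7917, -0.9129], [0.002, -0.8097, -0.5868, 0.7857], [0.0, 0.0, 0.0, 1.0]]
wrist [[297.32, 0.0, 247.96], [0.0, 297.32, 194.45], [0.0, 0.0, 1.0]] [[0.3916, 0.8883, 0.24, 0.1678], [0.9201, -0.3778, -0.1031, 0.5789], [-0.0009, 0.2612, -0.9653, 0.3829], [0.0, 0.0, 0.0, 1.0]]
```

View pics/scene0.png

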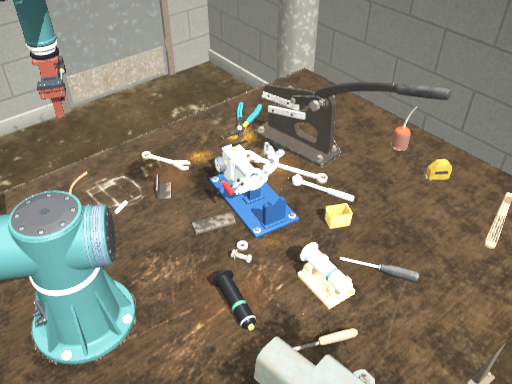

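View pics/side0.png

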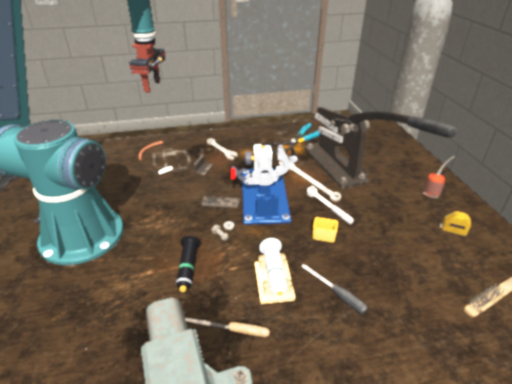

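View pics/wrist0.png

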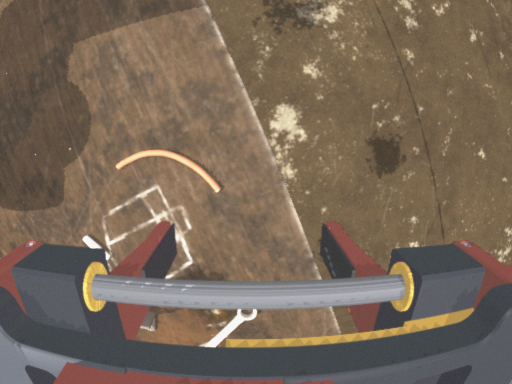

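The scene view shows the stand (blue, about 255,200), the rest with the vessel (325,275), the black look-alike (235,300) and the bin (338,215). I'll enlarge the crops.

```bash
cat > h.py <<'E'
from rig import *
import cv2,numpy as np
from scipy.spatial.transform import Rotation as R
def ray(m,uv):
    K=np.array(m["K"]);T=np.array(m["cam_to_world"])
    x=(uv[0]-K[0,2])/K[0,0];y=(uv[1]-K[1,2])/K[1,1]
    if m.get("fish"):
        r=np.hypot(x,y);d=np.array([x/r*np.sin(r),y/r*np.sin(r),np.cos(r)]) if r>1e-9 else np.array([0,0,1.])
    else: d=np.array([x,y,1.])
    d=T[:3,:3]@d
    return T[:3,3],d/np.linalg.norm(d)
def onz(m,uv,z):
    o,d=ray(m,uv);return o+d*(z-o[2])/d[2]
def tri(*mu):
    A=np.zeros((3,3));b=np.zeros(3);rs=[]
    for m,uv in mu:
        o,d=ray(m,uv);P=np.eye(3)-np.outer(d,d);A+=P;b+=P@o;rs.append((o,P))
    p=np.linalg.solve(A,b)
    return p,[float(np.linalg.norm(P@(p-o)))*1000 for o,P in rs]
def proj(m,p):
    K=np.array(m["K"]);T=np.array(m["cam_to_world"])
    c=T[:3,:3].T@(np.array(p)-T[:3,3])
    if m.get("fish"):
        r=np.hypot(c[0],c[1]);th=np.arctan2(r,c[2]);return np.array([K[0,2]+K[0,0]*th*c[0]/r,K[1,2]+K[1,1]*th*c[1]/r])
    return np.array([K[0,2]+K[0,0]*c[0]/c[2],K[1,2]+K[1,1]*c[1]/c[2]])
def cm(n):
    m=dict(camera_model(n));m["fish"]=(n=="wrist");return m
def crop(im,x0,y0,w,h,k,fn):
    c=cv2.resize(im[y0:y0+h,x0:x0+w],None,fx=k,fy=k,interpolation=cv2.INTER_CUBIC);cv2.imwrite(fn,c)
E
python3 - <<'E'
from h import *
a=cv2.imread("pics/scene0.png");b=cv2.imread("pics/side0.png")
crop(a,200,130,100,110,5,"pics/s1.png");crop(a,280,230,90,90,6,"pics/s2.png")
crop(b,215,135,90,100,6,"pics/s3.png");crop(b,235,225,80,90,6,"pics/s4.png")
for n,im in(("scene",a),("side",b)):
    hsv=cv2.cvtColor(im,cv2.COLOR_BGR2HSV)
    mk=cv2.inRange(hsv,(100,150,60),(125,255,255));
    cs,_=cv2.findContours(mk,0,1);c=max(cs,key=cv2.contourArea)
    print(n,cv2.minAreaRect(c),cv2.approxPolyDP(c,3,True)[:,0].tolist())
E
```

```text
scene ((253.9654541015625, 198.4300079345703), (87.25495147705078, 46.39707946777344), 51.18861770629883) [[209, 179], [255, 236], [250, 228], [253, 224], [265, 229], [287, 221], [263, 234], [298, 219], [296, 216], [287, 221], [292, 219], [286, 215], [291, 210], [265, 183], [257, 190], [229, 195], [218, 182], [220, 178], [226, 180], [222, 174], [217, 182]]
side ((265.4464111328125, 200.4276885986328), (43.34585189819336, 44.194793701171875), 87.1375961303711) [[281, 178], [268, 187], [243, 185], [244, 214], [250, 213], [253, 222], [259, 222], [256, 216], [288, 221], [280, 217], [288, 212]]
```

View pics/s1.png

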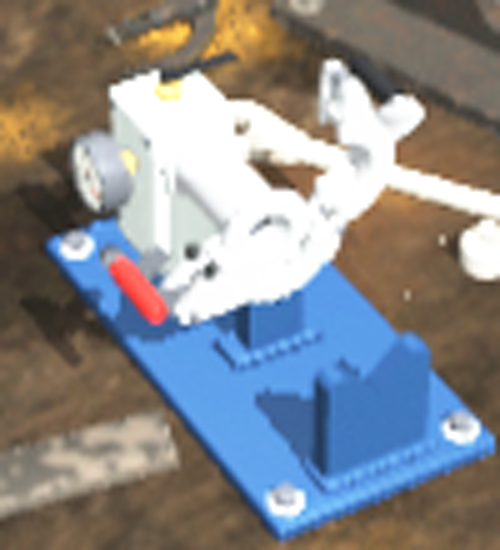

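View pics/s2.png

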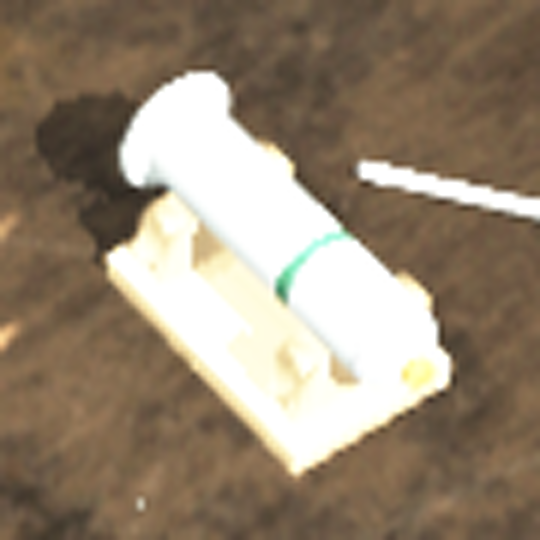

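View pics/s3.png

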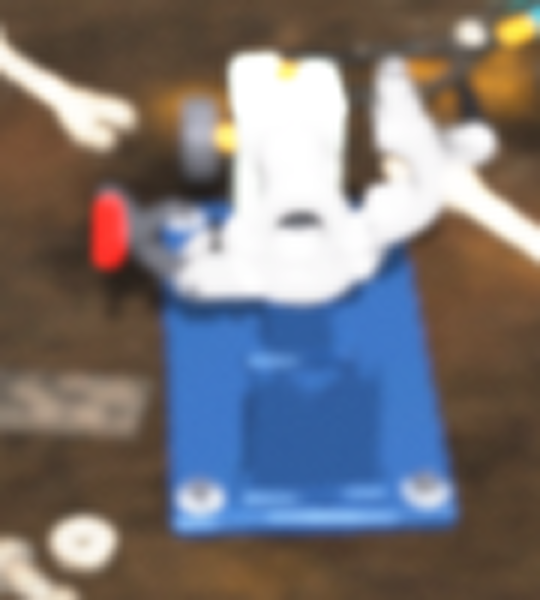

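View pics/s4.png

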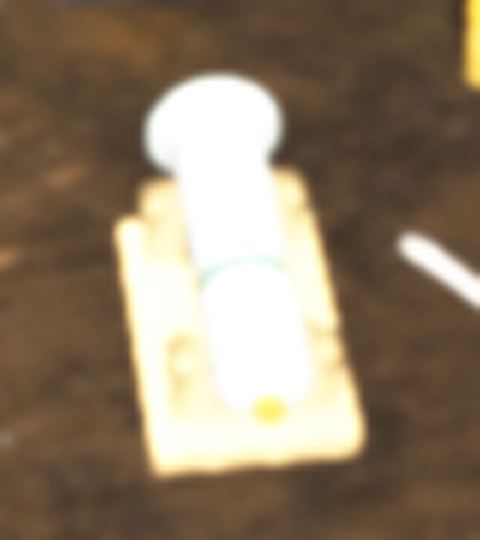

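The stand crop shows the jaw swung back, the lever leaning forward with its red bar at about (227,187), and the saddle at about (273,210). The rest crop shows the vessel with its flange away from the camera, at about (309,250), and the plug at (349,292).

```bash
python3 - <<'E'
from h import *
m=cm("scene");s=cm("side");np.set_printoptions(precision=4,suppress=True)
for n,u,z in [("st fl",(257,237),0),("st fr",(299,220),.0),("st left",(209,178.5),.012),("re l",(297.5,273.3),.014),("re b",(329.2,307.5),.01),("re r",(355,293),.01)]:
    print(n,onz(m,u,z))
print("side")
for n,u,z in [("st fl",(244,223),0),("st fr",(291,222),.0),("re fl",(261,303.5),.0),("re fr",(295.5,301),.0)]: print(n,onz(s,u,z))
print("plug",tri((m,(349.7,292.2)),(s,(279.6,293.2))))
print("red",tri((m,(227.4,187.5)),(s,(233.3,173))))
print("flange far", tri((m,(309,249)),(s,(270.5,245.5))))
E
```

```text
st fl [ 0.4835 -0.0564  0.    ]
st fr [ 0.6193 -0.0806  0.    ]
st left [0.5205 0.2221 0.012 ]
re l [ 0.4735 -0.2289  0.014 ]
re b [ 0.4628 -0.3506  0.01  ]
re r [ 0.5424 -0.3606  0.01  ]
side
st fl [ 0.4773 -0.0492 -0.    ]
st fr [ 0.6198 -0.0745  0.    ]
re fl [ 0.4642 -0.3462  0.    ]
re fr [ 0.549  -0.3567  0.    ]
plug (array([ 0.5018, -0.3716,  0.0596]), [1.1144964931020487, 1.1144964931020285])
red (array([0.4634, 0.0454, 0.1239]), [0.5989728186182515, 0.5989728186183257])
flange far (array([ 0.5181, -0.2191,  0.0637]), [1.0629125386223794, 1.0629125386224818])
```

Emit:
{"fn": "arm_command", "kwargs": {"plan": [{"grip": 1, "travel": [0, 0, -10], "spin": 8.1}, {"grip": 1, "travel": [0, 0, -10], "spin": 8.1}, {"grip": 1, "travel": [0, 0, -10], "spin": 8.1}, {"grip": 1, "travel": [0, 0, -10], "spin": 8.1}, {"grip": 1, "travel": [0, 0, -10], "spin": 8.1}, {"grip": 1, "travel": [0, 0, -10], "spin": 8.1}, {"grip": 1, "travel": [0, 0, -10], "spin": 8.1}, {"grip": 1, "travel": [0, 0, -10], "spin": 8.1}, {"grip": 1, "travel": [0, 0, -10], "spin": 8.1}]}}

```text
clock: 1.05
ee_pos: [0.2345, 0.5519, 0.2875]
orientation: [0.0, 0.745, 0.667, -0.0]
force: [0.1, -0.3, 0.0]
opening: 0.088
```

Emit:
{"fn": "arm_command", "kwargs": {"plan": [{"grip": 1, "travel": [-36, 25, 0], "spin": 0}, {"grip": 1, "travel": [-36, 25, 0], "spin": 0}, {"grip": 1, "travel": [-36, 25, 0], "spin": 0}, {"grip": 1, "travel": [-36, 25, 0], "spin": 0}, {"grip": 1, "travel": [-36, 25, 0], "spin": 0}, {"grip": 1, "travel": [-36, 25, 0], "spin": 0}, {"grip": 1, "travel": [-36, 25, 0], "spin": 0}, {"grip": 1, "travel": [-36, 25, 0], "spin": 0}, {"grip": 1, "travel": [-36, 25, 0], "spin": 0}, {"grip": 1, "travel": [-36, 25, 0], "spin": 0}, {"grip": 1, "travel": [-36, 25, 0], "spin": 0}, {"grip": 1, "travel": [-36, 25, 0], "spin": 0}]}}

```text
clock: 2.25
ee_pos: [0.4888, 0.0898, 0.2874]
orientation: [-0.0, 0.743, 0.67, -0.0]
force: [1.0, 1.5, 0.1]
opening: 0.0878
```

Emit:
{"fn": "arm_command", "kwargs": {"plan": [{"grip": 1, "travel": [-30, 15, 0], "spin": 0}, {"grip": 1, "travel": [-20, 10, 0], "spin": 0}, {"grip": 1, "travel": [0, 0, 0], "spin": 0}, {"grip": 1, "travel": [0, 0, 0], "spin": 0}]}}

```text
clock: 2.65
ee_pos: [0.5078, 0.0394, 0.2871]
orientation: [-0.001, 0.743, 0.669, -0.0]
force: [-0.5, -0.4, 0.7]
opening: 0.0881
```

```bash
cat >> h.py <<'E'
import json,pickle
def snap(tag,n="wrist"):
    m=cm(n);im=capture(n)[:,:,::-1].copy();cv2.imwrite(f"pics/{tag}.png",im)
    pickle.dump({k:(np.array(v) if k!="fish" else v) for k,v in m.items()},open(f"pics/{tag}.pkl","wb"))
    cv2.imwrite(f"pics/{tag}_b.png",cv2.resize(im,None,fx=1.5,fy=1.5,interpolation=cv2.INTER_CUBIC))
    s=get_state();print(s["clock"],s["ee_pos"].round(4),s["orientation"].round(4),s["force"].round(2),s["opening"].round(4))
    return m,im
def load(tag): return pickle.load(open(f"pics/{tag}.pkl","rb"))
E
python3 -c "
from h import *
snap('w1')"
```

```text
Traceback (most recent call last):
  File "h.py", line 35, in snap
    s=get_state();print(s["clock"],s["ee_pos"].round(4),s["orientation"].round(4),s["force"].round(2),s["opening"].round(4))
                                                                                                      ^^^^^^^^^^^^^^^^^^
AttributeError: 'float' object has no attribute 'round'
```

View pics/w1_b.png

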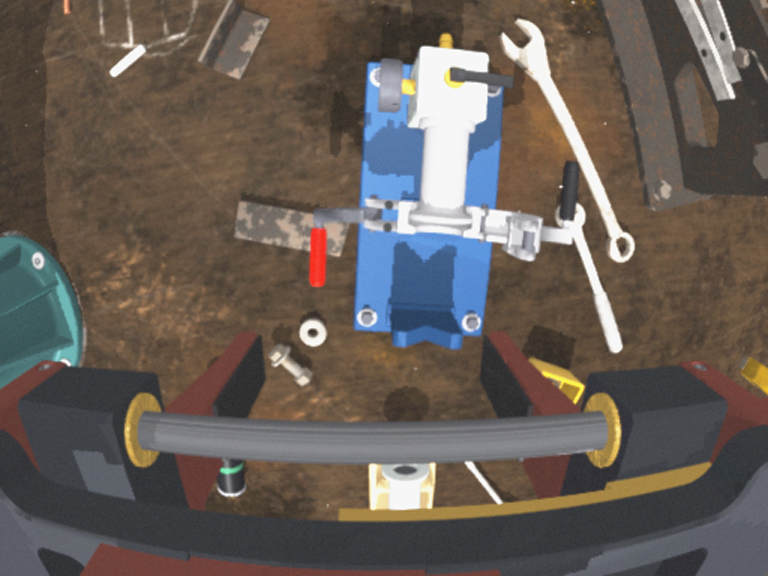

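The image shows the stand from above: red bar at (317,257)/1.5, open jaw to the right with its black handle at (570,192)/1.5, and the saddle at (425,330)/1.5. Next is a second view, further back over the vessel.

Emit:
{"fn": "arm_command", "kwargs": {"plan": [{"grip": 1, "travel": [-40, 8, 0], "spin": 0}, {"grip": 1, "travel": [-40, 8, 0], "spin": 0}, {"grip": 1, "travel": [-40, 8, 0], "spin": 0}, {"grip": 1, "travel": [-40, 8, 0], "spin": 0}, {"grip": 1, "travel": [-30, 0, 0], "spin": 0}, {"grip": 1, "travel": [0, 0, 0], "spin": 0}, {"grip": 1, "travel": [0, 0, 0], "spin": 0}, {"grip": 1, "travel": [0, 0, 0], "spin": 0}]}}

```text
clock: 3.5
ee_pos: [0.5203, -0.1512, 0.2875]
orientation: [-0.0, 0.742, 0.67, 0.0]
force: [0.7, -0.3, 0.7]
opening: 0.0872
```

```bash
sed -i 's/s\["opening"\].round(4)/round(s["opening"],4)/' h.py; ls pics; python3 -c "
from h import *
snap('w2')"
```

```text
s1.png
s2.png
s3.png
s4.png
scene0.png
side0.png
w1.pkl
w1.png
w1_b.png
wrist0.png
3.55 [ 0.5204 -0.1512  0.2875] [-2.000e-04  7.420e-01  6.704e-01  1.000e-04] [-0.41 -0.65  0.12] 0.0878
```

View pics/w2_b.png

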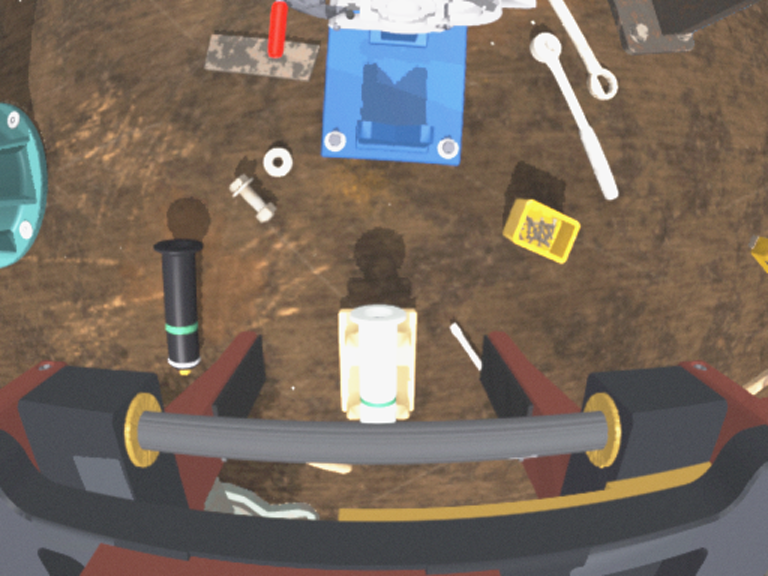

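Here are the stand's near end, the yellow bin (540,230), the black look-alike (180,305) and the vessel (378,360), partly hidden by the gripper bar. I'll step 100 mm further back for the second vessel view.

Emit:
{"fn": "arm_command", "kwargs": {"plan": [{"grip": 1, "travel": [-35, 0, 0], "spin": 0}, {"grip": 1, "travel": [-35, 0, 0], "spin": 0}, {"grip": 1, "travel": [-30, 0, 0], "spin": 0}, {"grip": 1, "travel": [0, 0, 0], "spin": 0}, {"grip": 1, "travel": [0, 0, 0], "spin": 0}]}}

```text
clock: 4.05
ee_pos: [0.5102, -0.2515, 0.2874]
orientation: [-0.0, 0.743, 0.67, 0.0]
force: [0.4, -0.0, -0.0]
opening: 0.0879
```

```bash
python3 -c "
from h import *
m,im=snap('w3')
crop(im,190,60,120,180,4,'pics/w3c.png')
im=cv2.imread('pics/w2.png');crop(im,210,190,90,100,5,'pics/w2c.png')
im=cv2.imread('pics/w2.png');crop(im,170,0,190,115,4,'pics/w2d.png')
im=cv2.imread('pics/w1.png');crop(im,195,20,200,220,3,'pics/w1c.png')
"
```

```text
4.1 [ 0.5102 -0.251   0.2874] [-4.000e-04  7.424e-01  6.700e-01  2.000e-04] [ 0.04 -0.15 -0.64] 0.0876
```

View pics/w3_b.png

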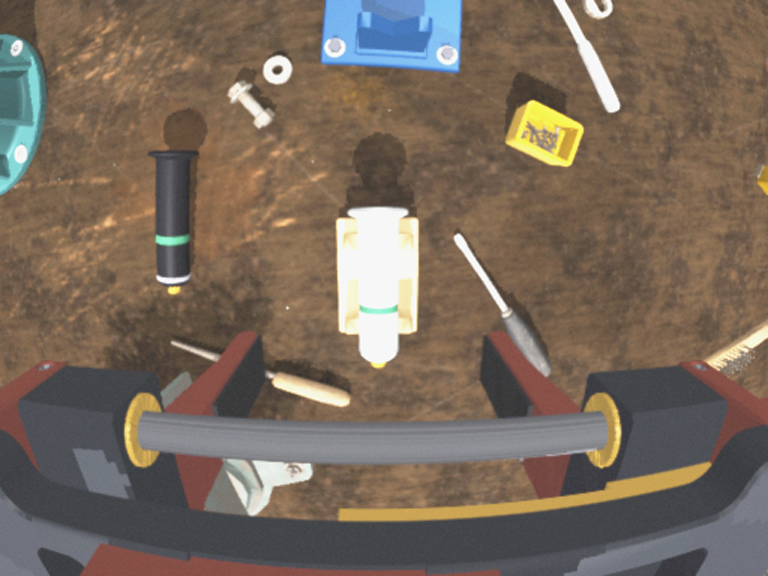

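View pics/w2c.png

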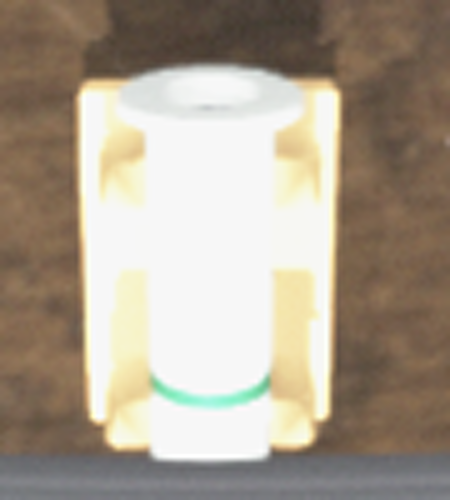

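View pics/w2d.png

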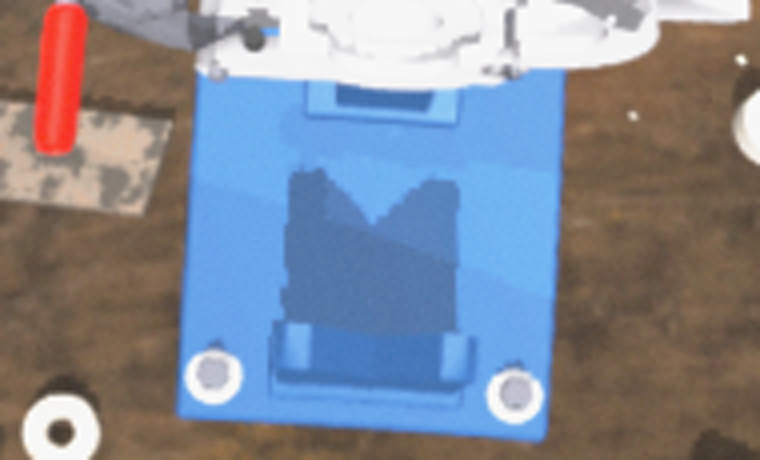

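View pics/w1c.png

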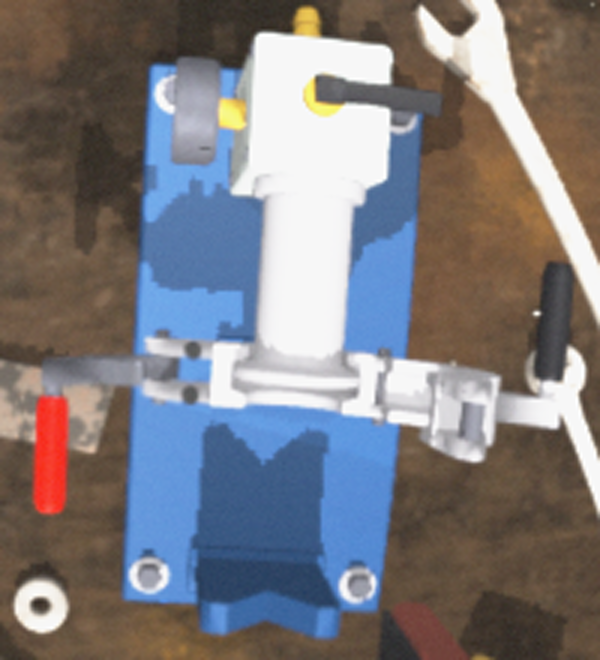

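View pics/w3c.png

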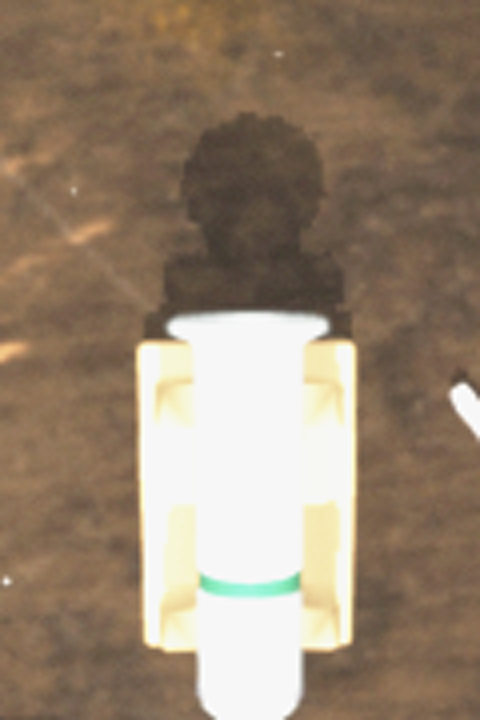

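```bash
cat > p.py <<'E'
from h import *
np.set_printoptions(precision=4,suppress=True)
a,b,c=load('w1'),load('w2'),load('w3')
A=lambda x,y:(a,(x/3+195-1/3,y/3+20-1/3))
D=lambda x,y:(b,(x/4+170-.4,y/4-.4))
C=lambda x,y:(b,(x/5+210-.4,y/5+190-.4))
E=lambda x,y:(c,(x/4+190-.4,y/4+60-.4))
E
python3 - <<'E'
from p import *
print("vessel")
fl=tri(C(118,95),E(166,325));fr=tri(C(303,97),E(330,325));print("fl",fl,"\nfr",fr,(fl[0]+fr[0])/2,np.linalg.norm(fl[0]-fr[0]))
gl=tri(C(150,380),E(199,580));gr=tri(C(271,380),E(302,580));print("g",gl,gr,(gl[0]+gr[0])/2,np.linalg.norm(gl[0]-gr[0]))
print("plug tip z.056",onz(c,(377.5/1.5,365/1.5),.056))
# tube axis directions: mids of limbs on plane z=.056
for y in (400,460,540,640): print(onz(*E(247.5,y),.06))
r=[onz(*E(x,y),.014) for x,y in((138,343),(356,343),(352,648),(146,648))];print("rest corners",np.array(r))
print("stand")
q=[onz(*A(x,y),.012) for x,y in((122,600),(377,612),(150,65),(422,92))];print(np.array(q))
q=[onz(*D(x,y),.012) for x,y in((180,415),(545,440))];print(np.array(q))
bl=tri(A(148,573),D(214,372));br=tri(A(358,583),D(515,392));print("bolts",bl,br)
print("bolt tl",onz(*A(165,93),.02))
ll=onz(*A(226,374),.095);rl=onz(*A(368,381),.095);print("lips",ll,rl,(ll+rl)/2)
print("horns w2",onz(*D(298,345),.089),onz(*D(456,355),.089))
print("red bar ends A",onz(*A(48,400),.124),onz(*A(50,512),.124))
print("red",tri(A(50,505),D(55,148)))
# port tube
for y in(220,280,330): print(onz(*A(0.5*(262+352)+ (0),y),.1))
E
```

```text
vessel
fl (array([ 0.49  , -0.214 ,  0.0511]), [0.8161825533506344, 0.816182553350641]) 
fr (array([ 0.5463, -0.2195,  0.0538]), [0.6476215301547947, 0.6476215301547238]) [ 0.5181 -0.2167  0.0524] 0.05662734301724985
g (array([ 0.4906, -0.3065,  0.0593]), [0.3704441076577413, 0.3704441076577187]) (array([ 0.5282, -0.3103,  0.0594]), [0.07300587773898459, 0.07300587773913493]) [ 0.5094 -0.3084  0.0594] 0.037840584658652775
plug tip z.056 [ 0.5025 -0.3714  0.056 ]
[ 0.5152 -0.2425  0.06  ]
[ 0.513  -0.2639  0.06  ]
[ 0.5101 -0.2931  0.06  ]
[ 0.5062 -0.3312  0.06  ]
rest corners [[ 0.4752 -0.2225  0.014 ]
 [ 0.5592 -0.2311  0.014 ]
 [ 0.5476 -0.3559  0.014 ]
 [ 0.4631 -0.3471  0.014 ]]
stand
[[ 0.4757 -0.055   0.012 ]
 [ 0.6173 -0.078   0.012 ]
 [ 0.5215  0.2278  0.012 ]
 [ 0.6624  0.2048  0.012 ]]
[[ 0.4777 -0.0555  0.012 ]
 [ 0.6171 -0.0785  0.012 ]]
bolts (array([ 0.4921, -0.0405,  0.0131]), [0.44298404438552846, 0.442984044385495]) (array([ 0.6067, -0.059 ,  0.0131]), [0.10595395092456969, 0.10595395092440713])
bolt tl [0.5272 0.21   0.02  ]
lips [0.5382 0.0707 0.095 ] [0.5995 0.0623 0.095 ] [0.5689 0.0665 0.095 ]
horns w2 [ 0.5257 -0.0415  0.089 ] [ 0.5756 -0.0493  0.089 ]
red bar ends A [0.4656 0.0709 0.124 ] [0.4604 0.0255 0.124 ]
red (array([0.4597, 0.0269, 0.1177]), [0.13090149635311535, 0.1309014963532043])
[0.578 0.133 0.1  ]
[0.5756 0.1077 0.1   ]
[0.5737 0.0867 0.1   ]
```

Measurements agree with the text. The vessel's yaw is −0.101, it is centred about (0.512,−0.277) with its axis near 0.056, and the measured flange is 56.6 mm. The stand's yaw is −0.160, the port face is about (0.5687,0.066), and the saddle-to-clamp distance came out at 113 mm. Descending to grasp.

Emit:
{"fn": "arm_command", "kwargs": {"plan": [{"grip": 1, "travel": [-13, 2, 20], "spin": 0}, {"grip": 1, "travel": [-13, 2, 35], "spin": 0}, {"grip": 1, "travel": [0, 0, 40], "spin": 0}, {"grip": 1, "travel": [0, 0, 40], "spin": 0}, {"grip": 1, "travel": [0, 0, 35], "spin": 0}, {"grip": 1, "travel": [0, 0, 20], "spin": 0}, {"grip": 1, "travel": [0, 0, 0], "spin": 0}, {"grip": 1, "travel": [0, 0, 0], "spin": 0}]}}

```text
clock: 4.9
ee_pos: [0.5119, -0.2777, 0.098]
orientation: [-0.0, 0.742, 0.67, 0.0]
force: [0.3, 0.6, 0.4]
opening: 0.0882
```

```bash
python3 -c "
from h import *
m,im=snap('w4')
"
```

```text
4.95 [ 0.5125 -0.2784  0.0988] [9.000e-04 7.423e-01 6.701e-01 2.000e-04] [ 0.12 -0.06 -0.36] 0.0876
```

View pics/w4_b.png

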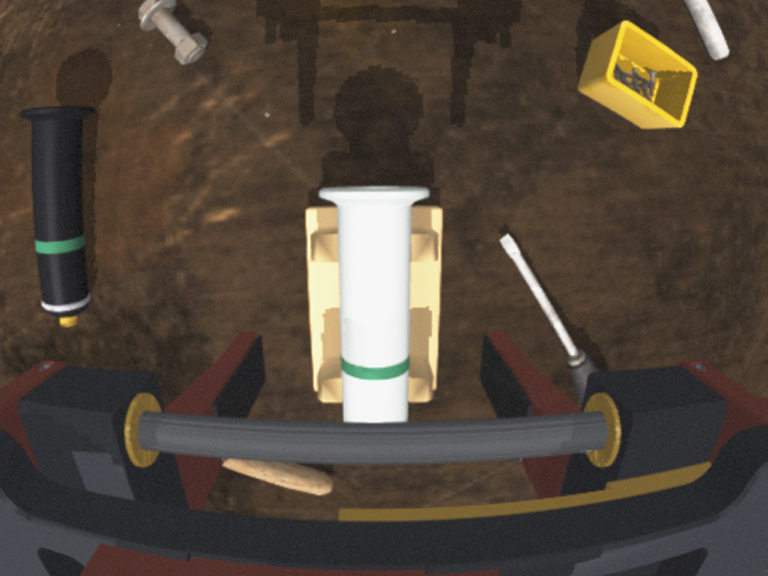

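The vessel's tube (375,300) is centred between the fingers. Descending and closing.

Emit:
{"fn": "arm_command", "kwargs": {"plan": [{"grip": 1, "travel": [0, 0, 20], "spin": 0}, {"grip": 1, "travel": [0, 0, 20], "spin": 0}, {"grip": 1, "travel": [0, 0, 15], "spin": 0}, {"grip": 1, "travel": [0, 0, 6], "spin": 0}, {"grip": 1, "travel": [0, 0, 0], "spin": 0}, {"grip": 0.3, "travel": [0, 0, 0], "spin": 0}, {"grip": 0.2, "travel": [0, 0, 0], "spin": 0}, {"grip": 0.2, "travel": [0, 0, 0], "spin": 0}, {"grip": 0.2, "travel": [0, 0, 0], "spin": 0}, {"grip": 0.2, "travel": [0, 0, 0], "spin": 0}, {"grip": 0.2, "travel": [0, 0, 0], "spin": 0}, {"grip": 0.2, "travel": [0, 0, 0], "spin": 0}]}}

```text
clock: 6.15
ee_pos: [0.5127, -0.2792, 0.0368]
orientation: [0.001, 0.743, 0.669, 0.001]
force: [3.7, 1.9, -1.1]
opening: 0.0352
```

Emit:
{"fn": "arm_command", "kwargs": {"plan": [{"grip": 0.1, "travel": [0, 0, -5], "spin": 0}, {"grip": 0.1, "travel": [0, 0, -10], "spin": 0}, {"grip": 0.1, "travel": [0, 0, -20], "spin": 0}, {"grip": 0.1, "travel": [0, 0, -30], "spin": 0}, {"grip": 0.1, "travel": [0, 0, -30], "spin": 0}, {"grip": 0.1, "travel": [0, 0, -30], "spin": 0}, {"grip": 0.1, "travel": [0, 0, -20], "spin": 0}, {"grip": 0.1, "travel": [0, 0, -10], "spin": 0}, {"grip": 0.1, "travel": [0, 0, 0], "spin": 0}, {"grip": 0.1, "travel": [0, 0, 0], "spin": 0}]}}

```text
clock: 7.15
ee_pos: [0.5106, -0.2783, 0.1906]
orientation: [-0.001, 0.743, 0.67, -0.0]
force: [0.2, 0.1, -4.1]
opening: 0.0346
```

```bash
python3 -c "
from h import *
m,im=snap('w5')
print(m['cam_to_world'].tolist())
snap('d5','side')
"
```

```text
7.2 [ 0.5103 -0.2781  0.1901] [-1.300e-03  7.427e-01  6.696e-01 -4.000e-04] [-0.4  -0.14 -3.2 ] 0.0346
[[0.994601037766359, -0.09989912194827212, -0.028088095486225734, 0.517125889112277], [-0.10376613937039034, -0.9604605226272968, -0.2583566774725636, -0.208489527412391], [-0.0011679016413237565, 0.2598764127589531, -0.9656411787497942, 0.3768491143725342], [0.0, 0.0, 0.0, 1.0]]
7.25 [ 0.5103 -0.2781  0.1899] [-1.500e-03  7.427e-01  6.696e-01 -4.000e-04] [ 0.66  0.76 -3.33] 0.0346
```

View pics/w5_b.png

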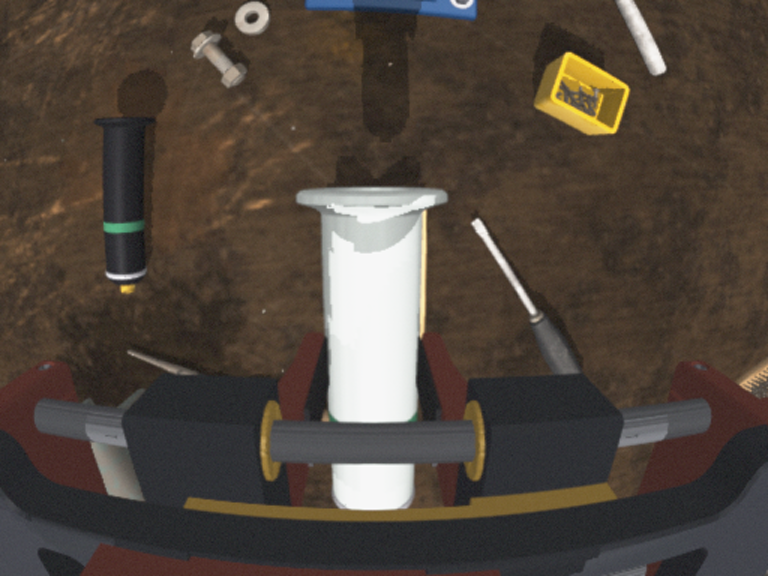

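View pics/d5_b.png

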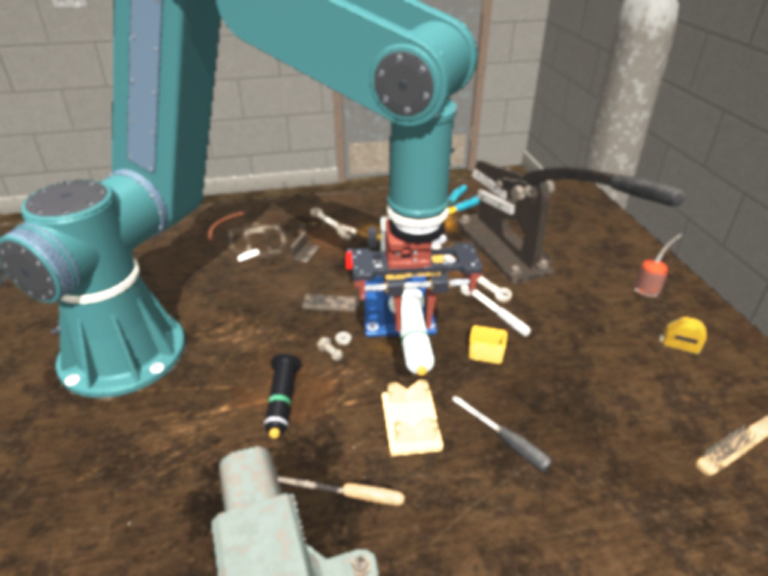

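The vessel is held, level and straight, with its flange at (372,195)/1.5; the rest is empty. I'll check its attitude from the tube's two limbs.

```bash
cat >> h.py <<'E'
def vess(tag,rows,thr=25,w=(190,310)):
    """tube limbs -> axis direction, distance; flange position"""
    m=load(tag);im=cv2.cvtColor(cv2.imread(f"pics/{tag}.png"),cv2.COLOR_BGR2GRAY).astype(float)
    L=[];Rr=[]
    for v in rows:
        g=np.gradient(cv2.GaussianBlur(im,(0,0),0.8)[v])
        c=247
        l=np.arange(w[0],c)[np.argmax(g[w[0]:c])];r=np.arange(c,w[1])[np.argmin(g[c:w[1]])]
        sub=lambda k,s:k+0.5*((s*g[k-1]-s*g[k+1])/(s*g[k-1]-2*s*g[k]+s*g[k+1]))
        L.append((sub(l,1),v));Rr.append((sub(r,-1),v))
    def plane(P):
        d=np.array([ray(m,p)[1] for p in P]);u,s,vt=np.linalg.svd(d);
        res=np.abs(d@vt[2]);k=res<3*np.median(res)+1e-4
        u,s,vt=np.linalg.svd(d[k]);return vt[2],k.sum()
    nl,a=plane(L);nr,b=plane(Rr)
    if nl[0]<0: nl=-nl
    if nr[0]<0: nr=-nr
    ax=np.cross(nl,nr);ax/=np.linalg.norm(ax);ax*=np.sign(ax[1])
    ang=np.arccos(abs(nl@nr));dist=0.019/np.sin(ang/2)
    nb=(nl+nr);nb/=np.linalg.norm(nb);down=np.cross(nb,ax);down*=-np.sign(down[2])
    o=m["cam_to_world"][:3,3]
    q=o+down*dist
    print("inl",a,b,"yaw",np.round(-np.arctan2(ax[0],ax[1]),4),"pitch up",np.round(ax[2],4),"dist",dist.round(4),"axis pt",q.round(4))
    return m,ax,q
E
python3 - <<'E'
from h import *
vess('w5',range(160,225),w=(205,295))
vess('w4',range(150,235),w=(215,285))
E
```

```text
inl 59 62 yaw -0.0913 pitch up 0.0356 dist 0.1595 axis pt [ 0.5177 -0.2028  0.2175]
inl 85 83 yaw -0.0975 pitch up -0.1447 dist 0.2581 axis pt [ 0.5153 -0.245   0.0288]
```

Emit:
{"fn": "arm_command", "kwargs": {"plan": [{"grip": 0.1, "travel": [0, 0, 0], "spin": 3.3}, {"grip": 0.1, "travel": [15, 0, 0], "spin": 0}, {"grip": 0.1, "travel": [30, 1, 0], "spin": 0}, {"grip": 0.1, "travel": [40, 1, 0], "spin": 0}, {"grip": 0.1, "travel": [40, 1, 0], "spin": 0}, {"grip": 0.1, "travel": [40, 0, 0], "spin": 0}, {"grip": 0.1, "travel": [40, 0, 0], "spin": 0}, {"grip": 0.1, "travel": [40, 0, 0], "spin": 0}, {"grip": 0.1, "travel": [25, 0, 0], "spin": 0}, {"grip": 0.1, "travel": [12, 0, 0], "spin": 0}, {"grip": 0.1, "travel": [0, 0, 0], "spin": 0}, {"grip": 0.1, "travel": [0, 0, 0], "spin": 0}]}}

```text
clock: 8.45
ee_pos: [0.5591, -0.0015, 0.1911]
orientation: [-0.0, 0.761, 0.648, -0.001]
force: [-0.3, 0.1, -4.3]
opening: 0.035
```

```bash
python3 -c "
from h import *
m,im=snap('w6')
crop(im,170,60,170,140,4.5,'pics/w6c.png')
"
```

```text
8.5 [ 0.5592 -0.002   0.1912] [ 1.000e-04  7.617e-01  6.479e-01 -5.000e-04] [ 0.02  0.35 -4.03] 0.0347
```

View pics/w6_b.png

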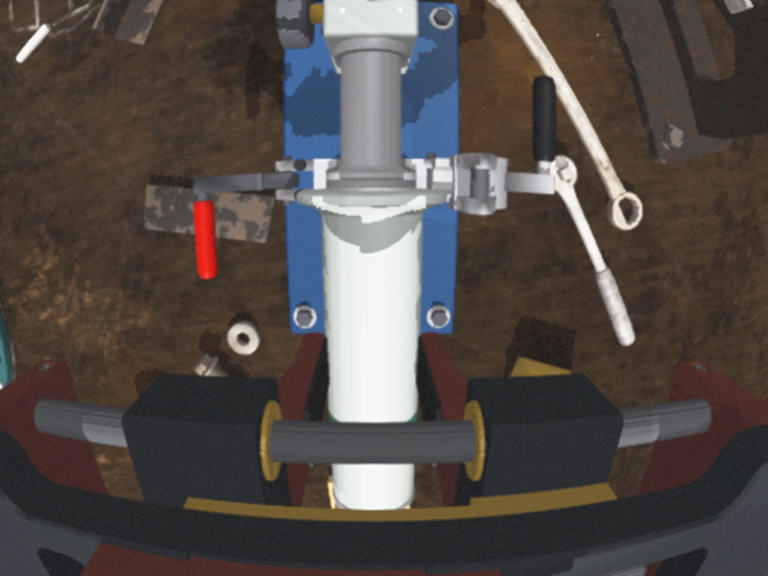

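View pics/w6c.png

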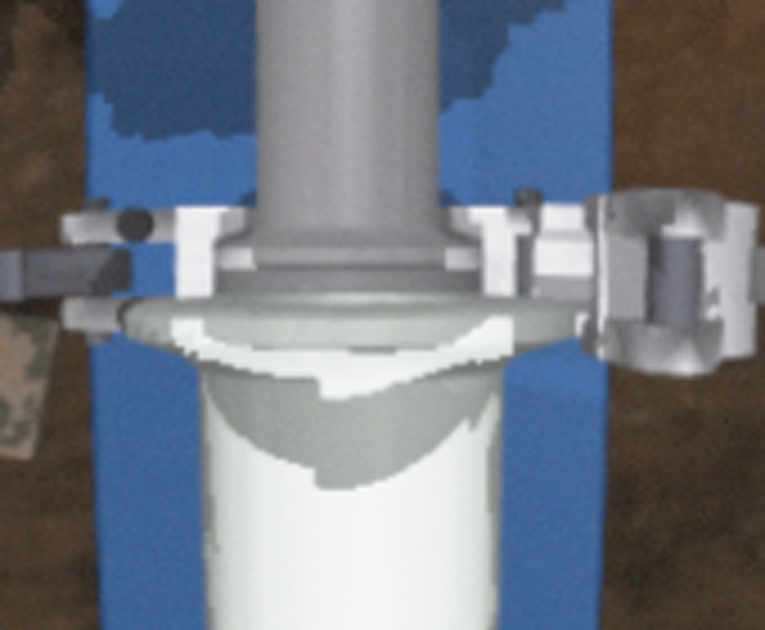

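```bash
python3 - <<'E'
from h import *
np.set_printoptions(precision=4,suppress=True)
m=load('w6');W=lambda x,y:(m,((x+.5)/4.5+170-.5,(y+.5)/4.5+60-.5))
T=m["cam_to_world"];print("cam",T[:3,3])
O=np.array([0.5687,0.066]);yaw=-0.160
U=np.array([np.cos(yaw),np.sin(yaw)]);V=np.array([-np.sin(yaw),np.cos(yaw)])
st=lambda p:np.array([(p[:2]-O)@U,(p[:2]-O)@V,p[2]])*1000
print("cam st",st(T[:3,3]))
for n,x,y,z in [("lip L near",195,297,.095),("lip L outer-left/far",174,207,.095),("lip R far outer",515,207,.095),("lipR near",500,293,.095),
 ("port tube l",256,100,.1),("port tube r",441,100,.1),("port flange rear",350,233,.11),("port flange front",350,268,.123),("dark line",350,292,.123),
 ("vflange front top",350,293,.238),("back rim top",350,348,.238),("fl left",122,318,.21),("fl right",585,318,.21),("vt l",205,400,.21),("vt r",500,400,.21),("vt l2",208,600,.21),("vt r2",495,600,.21),
 ("plateL",103,600,.012),("plateR",603,600,.012),("plateL",90,20,.012),("plateR",612,20,.012)]:
    p=onz(*W(x,y),z);print(n,st(p).round(1))
E
```

```text
cam [0.5696 0.0681 0.3772]
cam st [  0.5431   2.2259 377.2171]
lip L near [-32.7  -6.8  95. ]
lip L outer-left/far [-36.9  12.4  95. ]
lip R far outer [34.4 12.3 95. ]
lipR near [31.4 -6.  95. ]
port tube l [-19.2  34.2 100. ]
port tube r [ 18.5  34.2 100. ]
port flange rear [ -0.1   6.2 110. ]
port flange front [ -0.   -0.6 123. ]
dark line [ -0.   -5.2 123. ]
vflange front top [  0.2  -1.9 238. ]
back rim top [  0.2  -7.7 238. ]
fl left [-28.4  -5.5 210. ]
fl right [ 29.6  -5.6 210. ]
vt l [-18.1 -16.1 210. ]
vt r [ 19.  -16.1 210. ]
vt l2 [-18.3 -42.1 210. ]
vt r2 [ 18.9 -42.2 210. ]
plateL [-71.  -94.6  12. ]
plateR [ 71.9 -94.7  12. ]
plateL [-70.9  68.6  12. ]
plateR [70.9 68.4 12. ]
```

The frames agree: plate edges lie at ±71 mm, lips at about ±35, port flange front near −0.6, and the vessel face about 3.6 mm short. I'll shift about 1.5 mm axially, −0.4 mm sideways, lower part-way, and look again.

Emit:
{"fn": "arm_command", "kwargs": {"plan": [{"grip": 0.1, "travel": [1.4, -0.4, 10], "spin": 0}, {"grip": 0.1, "travel": [0, 0, 15], "spin": 0}, {"grip": 0.1, "travel": [0, 0, 15], "spin": 0}, {"grip": 0.1, "travel": [0, 0, 15], "spin": 0}, {"grip": 0.1, "travel": [0, 0, 10], "spin": 0}, {"grip": 0.1, "travel": [0, 0, 5], "spin": 0}, {"grip": 0.1, "travel": [0, 0, 0], "spin": 0}, {"grip": 0.1, "travel": [0, 0, 0], "spin": 0}]}}

```text
clock: 9.3
ee_pos: [0.5598, 0.0002, 0.1218]
orientation: [0.0, 0.762, 0.648, 0.0]
force: [0.3, 0.8, -3.8]
opening: 0.0344
```

```bash
python3 -c "
from h import *
m,im=snap('w7')
crop(im,150,60,200,140,4,'pics/w7c.png')
m,im=snap('d7','side')
crop(im,220,130,100,100,6,'pics/d7c.png')
"
```

```text
9.35 [5.599e-01 3.000e-04 1.220e-01] [4.000e-04 7.617e-01 6.479e-01 3.000e-04] [-0.08  0.33 -4.45] 0.0346
9.4 [5.601e-01 4.000e-04 1.222e-01] [6.000e-04 7.617e-01 6.480e-01 5.000e-04] [-0.77 -0.53 -2.49] 0.0349
```

View pics/w7c.png

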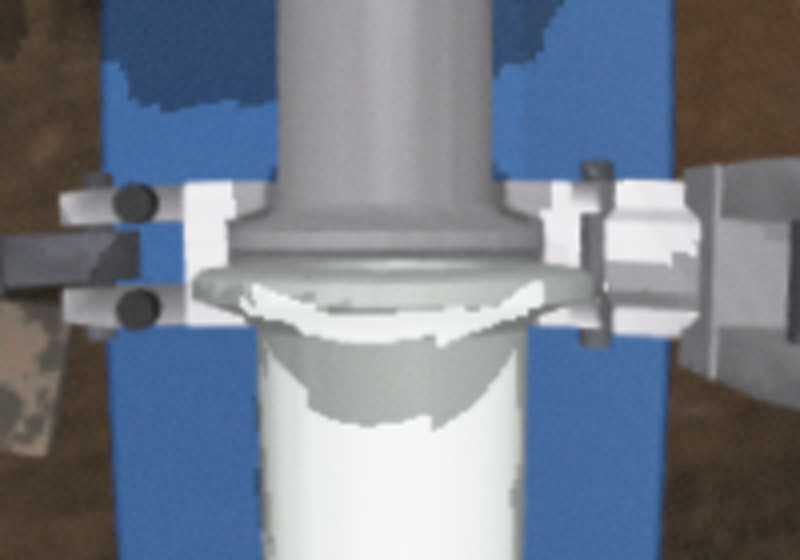

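View pics/d7c.png

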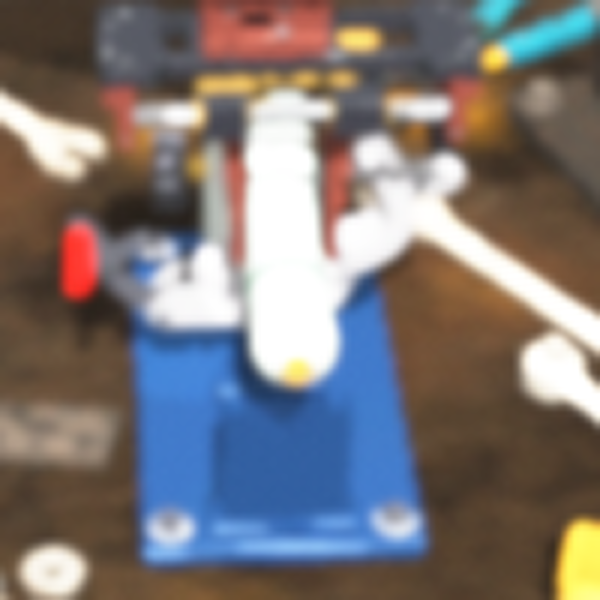

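```bash
cat > m7.py <<'E'
import sys
from h import *
np.set_printoptions(precision=4,suppress=True)
O=np.array([0.5687,0.066]);yaw=-0.160
U=np.array([np.cos(yaw),np.sin(yaw)]);V=np.array([-np.sin(yaw),np.cos(yaw)])
st=lambda p:np.array([(p[:2]-O)@U,(p[:2]-O)@V,p[2]])*1000
E
python3 - <<'E'
from m7 import *
m=load('w7');W=lambda x,y:(m,((x+.5)/4+150-.5,(y+.5)/4+60-.5))
print("cam st",st(m["cam_to_world"][:3,3]))
for n,x,y,z in [("lip L near",200,325,.095),("lip L far",200,180,.095),("lip L outer",185,230,.095),("lipR far",560,181,.095),
 ("port tube l",278,100,.095),("port tube r",494,100,.095),("portfl l",228,240,.095),("portfl r",544,240,.095),("pf front top",385,250,.123),
 ("vflange front top",390,258,.168),("front low z",390,258,.113),("back rim top",390,312,.168),("fl left",193,288,.14),("fl right",598,285,.14),("vt l",261,400,.14),("vt r",524,400,.14),("vt l2",268,540,.14),("vt r2",523,540,.14)]:
    p=onz(*W(x,y),z);print(n,st(p).round(1))
im=cv2.imread('pics/w7.png');crop(im,190,95,120,60,6.5,'pics/w7e.png')
E
```

```text
cam st [  0.6943   3.8803 307.9908]
lip L near [-34.  -13.5  95. ]
lip L far [-33.5  12.7  95. ]
lip L outer [-36.3   3.8  95. ]
lipR far [30.5 12.3 95. ]
port tube l [-19.4  26.8  95. ]
port tube r [18.7 26.6 95. ]
portfl l [-28.6   1.7  95. ]
portfl r [27.7  1.6 95. ]
pf front top [ -0.4   0.1 123. ]
vflange front top [  0.4   0.1 168. ]
front low z [  0.3  -1.4 113. ]
back rim top [  0.4  -6.3 168. ]
fl left [-27.5  -4.5 140. ]
fl right [ 29.9  -4.2 140. ]
vt l [-18.1 -20.8 140. ]
vt r [ 19.5 -20.9 140. ]
vt l2 [-17.6 -41.5 140. ]
vt r2 [ 19.8 -41.6 140. ]
```

View pics/w7e.png

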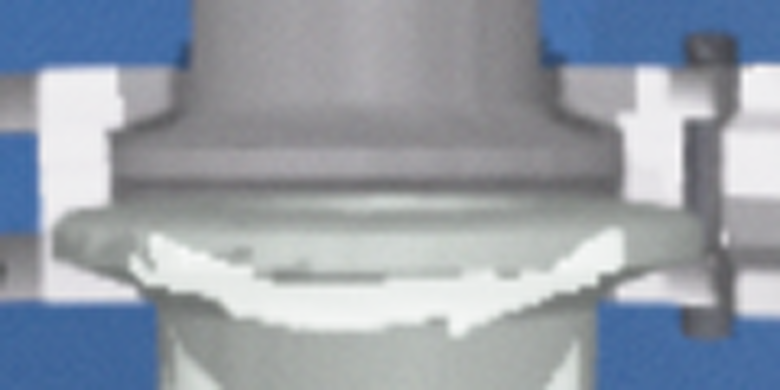

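Lips are centred at y≈−0.5 and the port flange at x≈−0.4. The vessel flange is about 1.2–1.5 mm to +x, with a gap of about 1.9 mm. Correcting, then lowering with force checks.

Emit:
{"fn": "arm_command", "kwargs": {"plan": [{"grip": 0.1, "travel": [0.3, -1.3, 3], "spin": 0}, {"grip": 0.1, "travel": [0, 0, 5], "spin": 0}, {"grip": 0.1, "travel": [0, 0, 5], "spin": 0}, {"grip": 0.1, "travel": [0, 0, 5], "spin": 0}, {"grip": 0.1, "travel": [0, 0, 5], "spin": 0}, {"grip": 0.1, "travel": [0, 0, 0], "spin": 0}, {"grip": 0.1, "travel": [0, 0, 0], "spin": 0}]}}

```text
clock: 10.1
ee_pos: [0.558, 0.001, 0.0982]
orientation: [-0.0, 0.762, 0.648, -0.0]
force: [0.1, 0.1, -3.6]
opening: 0.0342
```

```bash
python3 -c "
from h import *
m,im=snap('w8')
crop(im,150,70,200,130,4,'pics/w8c.png')
"
```

```text
10.15 [0.5582 0.001  0.0984] [ 0.      0.7617  0.648  -0.    ] [ 0.57  0.42 -4.21] 0.0346
```

View pics/w8c.png

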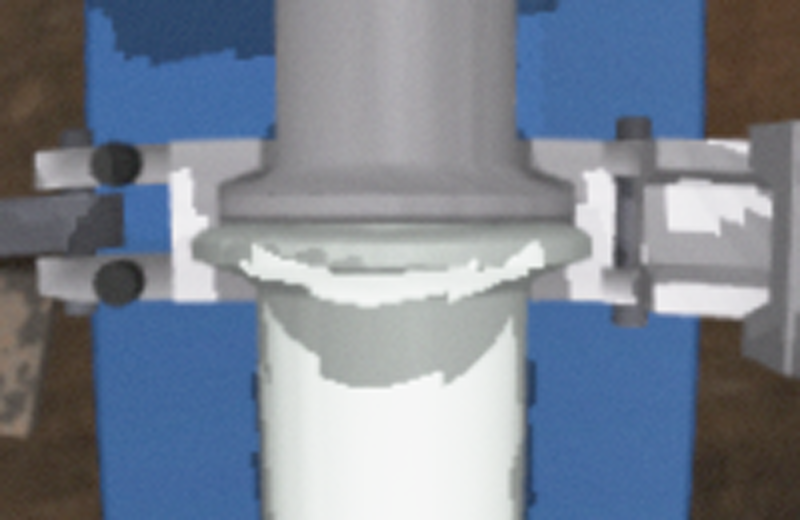

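```bash
python3 - <<'E'
from m7 import *
m=load('w8');W=lambda x,y:(m,((x+.5)/4+150-.5,(y+.5)/4+70-.5))
print("cam st",st(m["cam_to_world"][:3,3]))
for n,x,y,z in [("lip L near",190,300,.095),("lip L far",190,140,.095),("lipR far",560,139,.095),("lipR near",560,301,.095),
 ("port tube l",276,100,.095),("port tube r",516,100,.095),("portfl l",218,205,.095),("portfl r",576,205,.095),("pf front top",395,217,.123),
 ("front top",390,222,.144),("front low z",390,222,.1),("back rim top",390,275,.144),("fl left",192,243,.1165),("fl right",592,243,.1165),("vt l",261,400,.1165),("vt r",525,400,.1165)]:
    p=onz(*W(x,y),z);print(n,st(p).round(1))
E
```

```text
cam st [ -0.9736   4.3687 284.3948]
lip L near [-33.7 -13.5  95. ]
lip L far [-33.2  12.3  95. ]
lipR far [25.3 12.1 95. ]
lipR near [ 25.7 -13.9  95. ]
port tube l [-19.4  18.3  95. ]
port tube r [18.3 18.2 95. ]
portfl l [-28.8   1.7  95. ]
portfl r [28.   1.6 95. ]
pf front top [ -0.8   0.1 123. ]
front top [ -1.4   0.1 144. ]
front low z [ -1.5  -1.3 100. ]
back rim top [ -1.4  -6.2 144. ]
fl left [-29.5  -3.3 116.5]
fl right [ 27.1  -3.4 116.5]
vt l [-20.1 -26.1 116.5]
vt r [ 17.9 -26.2 116.5]
```

Emit:
{"fn": "arm_command", "kwargs": {"plan": [{"grip": 0.1, "travel": [-0.4, 0.6, 2], "spin": 0}, {"grip": 0.1, "travel": [0, 0, 4], "spin": 0}, {"grip": 0.1, "travel": [0, 0, 4], "spin": 0}, {"grip": 0.1, "travel": [0, 0, 3], "spin": 0}, {"grip": 0.1, "travel": [0, 0, 0], "spin": 0}]}}

```text
clock: 10.65
ee_pos: [0.5581, 0.0006, 0.0848]
orientation: [-0.0, 0.762, 0.648, -0.0]
force: [0.9, -0.8, -4.1]
opening: 0.0342
```

```bash
python3 -c "
from h import *
m,im=snap('w9')
crop(im,150,70,200,130,4,'pics/w9c.png')
"
```

```text
10.7 [0.5583 0.0006 0.0851] [-3.000e-04  7.617e-01  6.480e-01 -3.000e-04] [ 0.42 -0.29 -4.24] 0.0344
```

View pics/w9c.png

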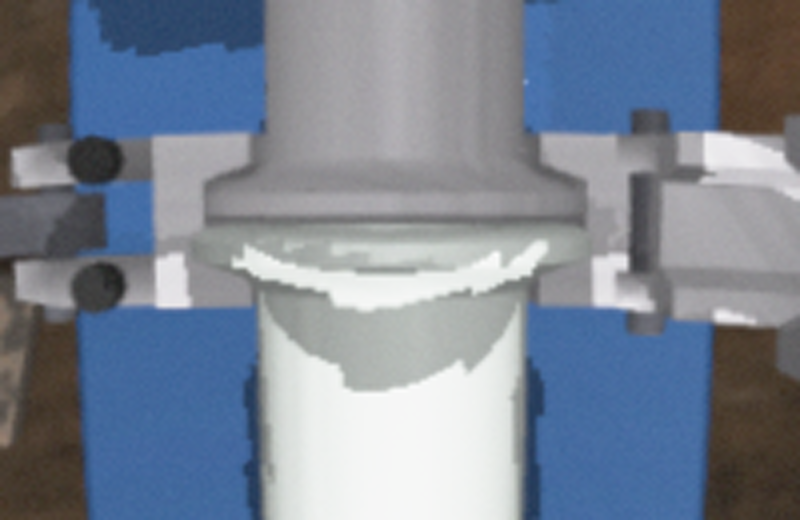

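Well aligned so far and no contact. Continuing down slowly.

Emit:
{"fn": "arm_command", "kwargs": {"plan": [{"grip": 0.1, "travel": [0, 0.7, 1.5], "spin": 0}, {"grip": 0.1, "travel": [0, 0, 2], "spin": 0}, {"grip": 0.1, "travel": [0, 0, 1.5], "spin": 0}, {"grip": 0.1, "travel": [0, 0, 0], "spin": 0}]}}

```text
clock: 11.1
ee_pos: [0.5591, 0.0004, 0.0802]
orientation: [-0.0, 0.762, 0.648, -0.0]
force: [-0.7, -0.6, -3.6]
opening: 0.0347
```

Emit:
{"fn": "arm_command", "kwargs": {"plan": [{"grip": 0.1, "travel": [0, 0, 1], "spin": 0}, {"grip": 0.1, "travel": [0, 0, 1], "spin": 0}, {"grip": 0.1, "travel": [0, 0, 0], "spin": 0}]}}

```text
clock: 11.4
ee_pos: [0.5592, 0.0004, 0.0783]
orientation: [-0.0, 0.762, 0.648, -0.0]
force: [0.3, 0.2, -3.0]
opening: 0.0346
```

```bash
python3 -c "
from h import *
m,im=snap('w10')
crop(im,150,70,200,130,4,'pics/w10c.png')
m,im=snap('d10','side')
crop(im,220,130,100,100,6,'pics/d10c.png')
"
```

```text
11.45 [5.593e-01 4.000e-04 7.840e-02] [-0.000e+00  7.616e-01  6.480e-01 -1.000e-04] [ 0.35 -0.57 -3.52] 0.0346
11.5 [5.593e-01 4.000e-04 7.840e-02] [ 0.000e+00  7.616e-01  6.480e-01 -1.000e-04] [-0.17  0.11 -3.69] 0.0346
```

View pics/w10c.png

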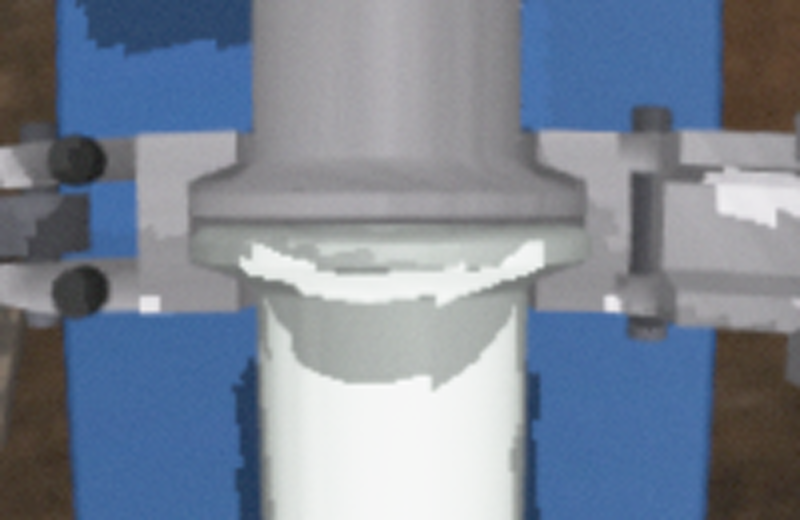

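View pics/d10c.png

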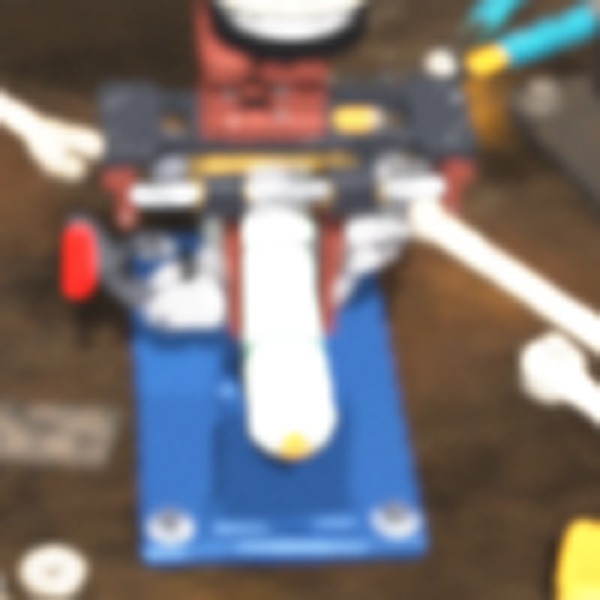

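Vessel flange (190–588) and port flange (190–585) coincide and there is a narrow gap. Lowering in 1 mm steps until the load comes off.

Emit:
{"fn": "arm_command", "kwargs": {"plan": [{"grip": 0.1, "travel": [0, 0, 1], "spin": 0}, {"grip": 0.1, "travel": [0, 0, 1], "spin": 0}, {"grip": 0.1, "travel": [0, 0, 0], "spin": 0}]}}

```text
clock: 11.8
ee_pos: [0.5592, 0.0004, 0.0763]
orientation: [-0.0, 0.762, 0.648, -0.0]
force: [-0.2, -0.3, -4.0]
opening: 0.0347
```

Emit:
{"fn": "arm_command", "kwargs": {"plan": [{"grip": 0.1, "travel": [0, 0, 0.5], "spin": 0}, {"grip": 0.1, "travel": [0, 0, 0.5], "spin": 0}, {"grip": 0.1, "travel": [0, 0, 0], "spin": 0}]}}

```text
clock: 12.1
ee_pos: [0.5591, 0.0005, 0.0756]
orientation: [-0.0, 0.762, 0.648, -0.0]
force: [-2.1, 0.4, 0.0]
opening: 0.0351
```

Emit:
{"fn": "arm_command", "kwargs": {"plan": [{"grip": 0.1, "travel": [0, 0, 0.4], "spin": 0}, {"grip": 0.1, "travel": [0, 0, 0], "spin": 0}]}}

```text
clock: 12.3
ee_pos: [0.5591, 0.0005, 0.0755]
orientation: [-0.0, 0.762, 0.648, -0.0]
force: [-3.8, 0.3, 5.5]
opening: 0.0346
```

```bash
python3 -c "
from h import *
m,im=snap('w11')
crop(im,150,70,200,130,4,'pics/w11c.png')
"
```

```text
12.35 [5.591e-01 5.000e-04 7.550e-02] [-1.000e-04  7.616e-01  6.480e-01 -1.000e-04] [-3.45  1.01  5.12] 0.0342
```

View pics/w11c.png

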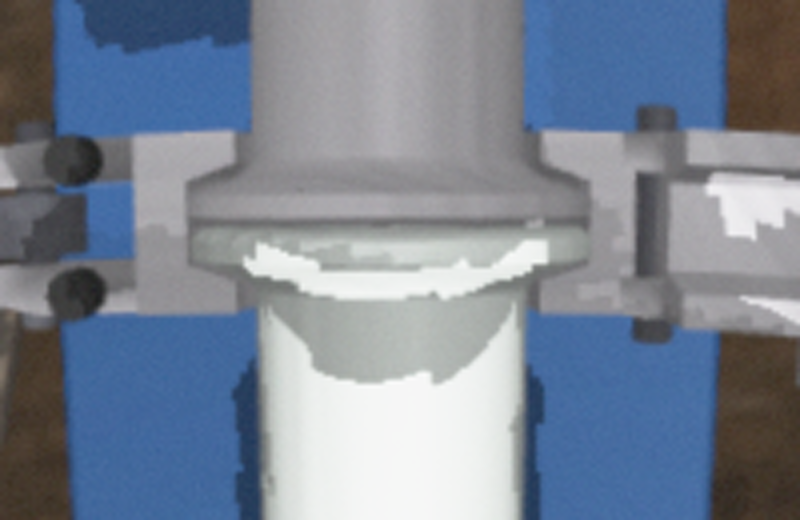

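Seated; the stand now carries the vessel (+5 N). Releasing and rising.

Emit:
{"fn": "arm_command", "kwargs": {"plan": [{"grip": 0.45, "travel": [0, 0, -0.4], "spin": 0}, {"grip": 0.6, "travel": [0, 0, 0], "spin": 0}, {"grip": 0.75, "travel": [0, 0, 0], "spin": 0}, {"grip": 0.75, "travel": [0, 0, 0], "spin": 0}, {"grip": 0.75, "travel": [0, 0, 0], "spin": 0}, {"grip": 0.75, "travel": [0, 0, 0], "spin": 0}]}}

```text
clock: 12.95
ee_pos: [0.5595, 0.0004, 0.0754]
orientation: [0.0, 0.762, 0.648, 0.0]
force: [-0.9, -0.1, 0.1]
opening: 0.0659
```

Emit:
{"fn": "arm_command", "kwargs": {"plan": [{"grip": 0.75, "travel": [0, 0, -5], "spin": 0}, {"grip": 0.75, "travel": [0, 0, -15], "spin": 0}, {"grip": 0.75, "travel": [0, 0, -30], "spin": 0}, {"grip": 0.75, "travel": [0, 0, -40], "spin": 0}, {"grip": 0.75, "travel": [0, 0, -40], "spin": 0}, {"grip": 0.75, "travel": [0, 0, -40], "spin": 0}, {"grip": 0.75, "travel": [0, 0, -20], "spin": 0}, {"grip": 0.75, "travel": [0, 0, 0], "spin": 0}, {"grip": 0.75, "travel": [0, 0, 0], "spin": 0}]}}

```text
clock: 13.85
ee_pos: [0.5591, 0.0005, 0.2653]
orientation: [0.0, 0.762, 0.648, 0.0]
force: [0.3, 0.3, -0.6]
opening: 0.066
```

```bash
python3 -c "
from h import *
m,im=snap('w12')
crop(im,130,40,260,190,3,'pics/w12c.png')
m,im=snap('d12','side')
crop(im,220,130,100,100,6,'pics/d12c.png')
"
```

```text
13.9 [5.584e-01 5.000e-04 2.643e-01] [-7.000e-04  7.617e-01  6.480e-01 -7.000e-04] [-0.7   0.57 -0.6 ] 0.066
13.95 [5.581e-01 5.000e-04 2.638e-01] [-0.001   0.7617  0.648  -0.0011] [1.   0.52 0.03] 0.0659
```

View pics/w12c.png

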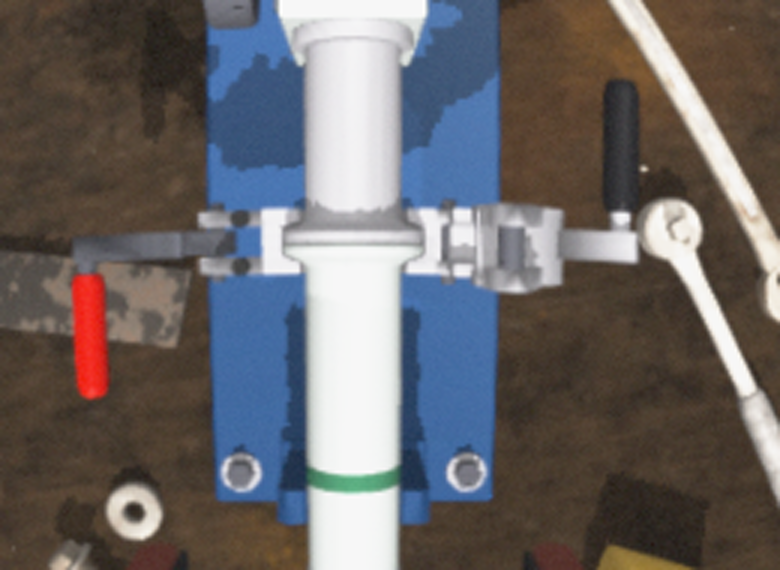

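View pics/d12c.png

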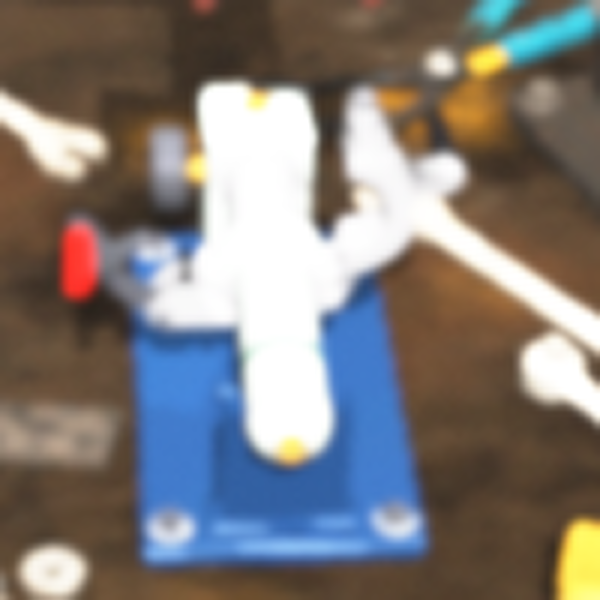

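The vessel lies in the stand with its flange against the port flange (353,243). The jaw handle is at (621,145) and the red bar at (90,337). Triangulating both handles.

```bash
python3 - <<'E'
from m7 import *
a=load('w1');b=load('w12');c=load('w6')
f=lambda m,x,y,k,x0,y0:(m,((x+.5)/k+x0-.5,(y+.5)/k+y0-.5))
def hl(a,b):
    # red/black masks
    pass
for n,pa,pb,pc in [("far end",(558,263),(621,80),(543,77)),("near end",(551,380),(620,210),(543,160)),]:
    p,r=tri(f(a,*pa,3,195,20),f(b,*pb,3,130,40),f(c,*pc,1.5,0,0));print("jaw",n,p,st(p).round(1),np.round(r,2))
for n,pa,pb,pc in [("far end",(49,398),(88,275),(204,201)),("near end",(51,512),(93,398),(208,278))]:
    p,r=tri(f(a,*pa,3,195,20),f(b,*pb,3,130,40),f(c,*pc,1.5,0,0));print("red",n,p,st(p).round(1),np.round(r,2))
s=get_state();print(st(s["ee_pos"]))
# expected
for th in (1.4,1.5,1.6,1.7):
    x,z=-53,54;print(th,38+x*np.cos(th)+z*np.sin(th),95-x*np.sin(th)+z*np.cos(th))
E
```

```text
jaw far end [0.6697 0.1098 0.145 ] [ 92.7  59.3 145. ] [0.29 0.39 0.15]
jaw near end [0.6605 0.0643 0.1509] [ 90.9  12.9 150.9] [0.63 0.13 0.73]
red far end [0.4651 0.0713 0.1142] [-103.2  -11.3  114.2] [0.71 0.35 0.36]
red near end [0.4605 0.0251 0.1234] [-100.3  -57.6  123.4] [0.31 0.41 0.13]
[  0.0086 -66.2961 263.7779]
1.4 82.20602684566407 156.40706140600142
1.5 88.11565758823068 151.68704318007084
1.6 93.52454924620957 146.4006267569302
1.7 98.37865796209611 140.60063226202251
```

Emit:
{"fn": "arm_command", "kwargs": {"plan": [{"grip": 0.5, "travel": [15, 15, 0], "spin": 0}, {"grip": 0.5, "travel": [28, 26, 0], "spin": 0}, {"grip": 0.5, "travel": [30, 26, 0], "spin": 0}, {"grip": 0.5, "travel": [20, 17, 0], "spin": 0}, {"grip": 0.5, "travel": [10, 8, 20], "spin": 0}, {"grip": 0.5, "travel": [0, 0, 30], "spin": 0}, {"grip": 0.5, "travel": [0, 0, 20], "spin": 0}, {"grip": 0.5, "travel": [0, 0, 10], "spin": 0}, {"grip": 0.5, "travel": [0, 0, 0], "spin": 0}, {"grip": 0.5, "travel": [0, 0, 0], "spin": 0}]}}

```text
clock: 14.95
ee_pos: [0.6668, 0.0873, 0.1855]
orientation: [-0.0, 0.762, 0.648, -0.0]
force: [0.1, 0.4, -0.3]
opening: 0.0438
```

```bash
python3 -c "
from m7 import *
m,im=snap('w13')
print(st(get_state()['ee_pos']))
snap('s13','scene')
im=cv2.imread('pics/s13.png');crop(im,200,110,120,110,5,'pics/s13c.png')
"
```

```text
15.0 [0.6673 0.0872 0.1863] [0.0004 0.7617 0.6479 0.0005] [-0.02 -0.59 -0.12] 0.0437
[ 93.9425  36.6681 186.3007]
15.05 [0.6675 0.0873 0.1867] [0.0007 0.7617 0.6479 0.0008] [-0.1   0.15 -0.44] 0.0443
```

View pics/w13_b.png

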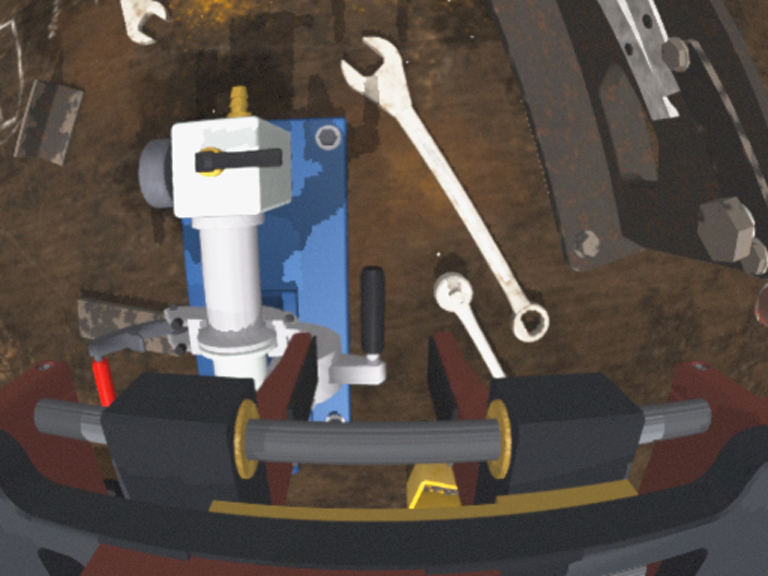

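View pics/s13c.png

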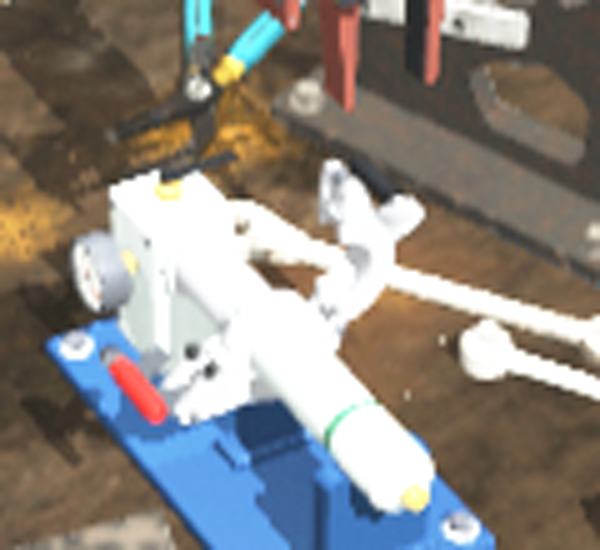

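The jaw handle (373,310) is centred between the fingers. Descending 54 mm and closing.

Emit:
{"fn": "arm_command", "kwargs": {"plan": [{"grip": 0.5, "travel": [0, -1, 15], "spin": 0}, {"grip": 0.5, "travel": [0, 0, 20], "spin": 0}, {"grip": 0.5, "travel": [0, 0, 14], "spin": 0}, {"grip": 0.5, "travel": [0, 0, 5], "spin": 0}, {"grip": 0.5, "travel": [0, 0, 0], "spin": 0}, {"grip": 0.2, "travel": [0, 0, 0], "spin": 0}, {"grip": 0.05, "travel": [0, 0, 0], "spin": 0}, {"grip": 0.05, "travel": [0, 0, 0], "spin": 0}, {"grip": 0.05, "travel": [0, 0, 0], "spin": 0}, {"grip": 0.05, "travel": [0, 0, 0], "spin": 0}]}}

```text
clock: 16.05
ee_pos: [0.6658, 0.0875, 0.1317]
orientation: [0.0, 0.762, 0.648, 0.0]
force: [-0.8, 0.7, 0.3]
opening: 0.0077
```

```bash
python3 -c "
from m7 import *
m,im=snap('w14')
p=st(get_state()['ee_pos']);print(p)
# arc plan: handle pos for angle, deltas
O2=np.array([-0.4,-0.6])
hx,hz=p[0],p[2]+17
print('vec',hx-(38-.4),hz-95,np.hypot(hx-37.6,hz-95))
import math
prev=None
for th in np.arange(1.57,-0.001,-0.0785*2):
    x=38-53*math.cos(th)+54*math.sin(th);z=95+53*math.sin(th)+54*math.cos(th)
    if prev: print(round(th,3),round(x-prev[0],1),round(-(z-prev[1]),1))
    prev=(x,z)
"
```

```text
16.1 [0.6658 0.0875 0.1316] [0.0001 0.7617 0.648  0.0001] [ 1.05 -0.   -0.34] 0.0053
[ 92.4063  36.6821 131.6222]
vec 54.806269881002144 53.62220681953829 76.67508253967897
1.413 -9.0 -7.8
1.256 -10.1 -6.3
1.099 -10.9 -4.6
0.942 -11.5 -2.9
0.785 -11.8 -1.0
0.628 -11.8 0.8
0.471 -11.6 2.7
0.314 -11.0 4.4
0.157 -10.2 6.1
-0.0 -9.1 7.6
```

View pics/w14_b.png

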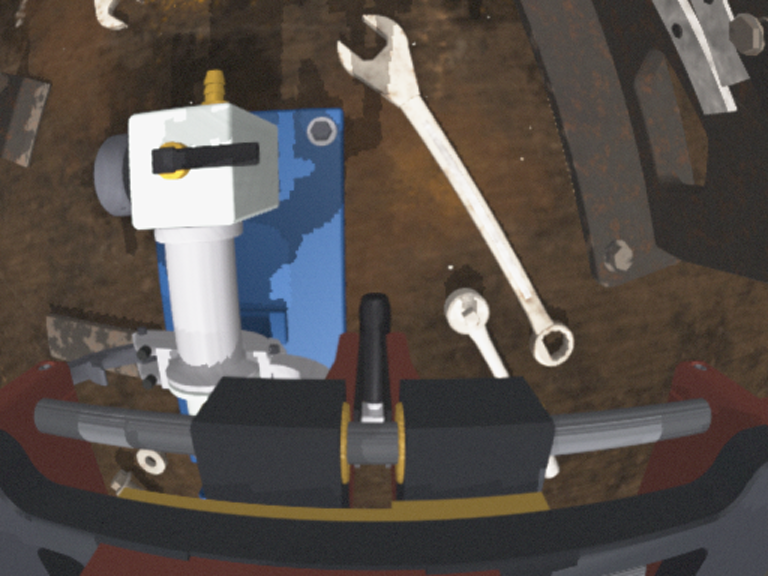

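Emit:
{"fn": "arm_command", "kwargs": {"plan": [{"grip": 0.05, "travel": [0, 0, 0], "spin": 0}, {"grip": 0.05, "travel": [0, 0, 0], "spin": 0}]}}

```text
clock: 16.3
ee_pos: [0.6657, 0.0875, 0.1314]
orientation: [0.0, 0.762, 0.648, -0.0]
force: [0.4, -0.3, 0.1]
opening: 0.0043
```

```bash
python3 -c "
from m7 import *
m,im=snap('s14','scene')
crop(im,200,90,140,120,5,'pics/s14c.png')
"
```

```text
16.35 [0.6657 0.0875 0.1314] [ 0.      0.7617  0.648  -0.0001] [ 0.17  0.47 -0.21] 0.0046
```

View pics/s14c.png

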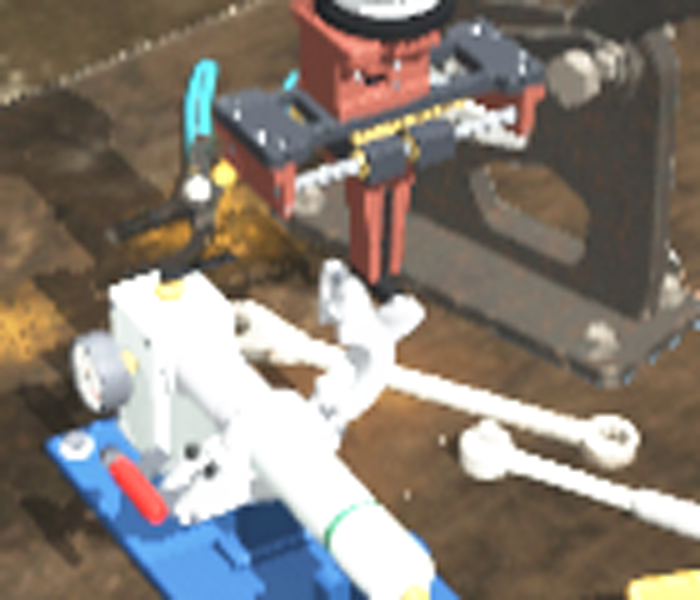

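```bash
python3 -c "
from m7 import *
m=load('w14');s=get_state();e=s['ee_pos']
for dz in (0,.019,.04): print(dz,(proj(m,e+[0,0,dz])*1.5).round(0))
for y in (13,37,60):
  for z in (120,135,148):
    xy=O+.0924*U+y/1000*V; print(y,z,(proj(m,[*xy,z/1000])*1.5).round(0))
im=cv2.imread('pics/w14.png');crop(im,200,180,100,120,5,'pics/w14c.png')
"
```

```text
0 [374. 335.]
0.019 [374. 351.]
0.04 [374. 374.]
13 120 [374. 372.]
13 135 [374. 386.]
13 148 [374. 399.]
37 120 [374. 326.]
37 135 [374. 337.]
37 148 [374. 348.]
60 120 [374. 278.]
60 135 [374. 286.]
60 148 [374. 294.]
```

View pics/w14c.png

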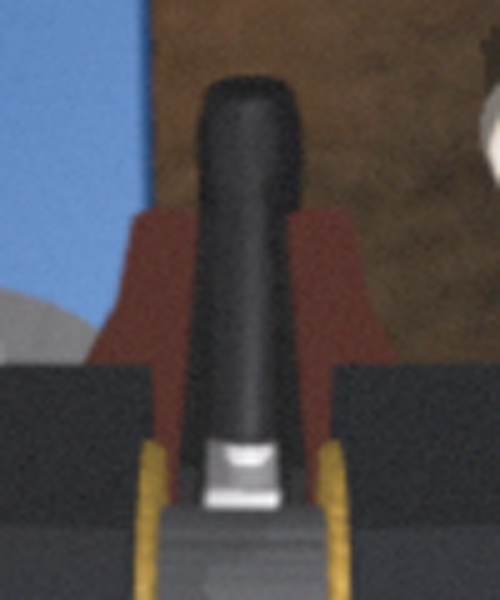

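Emit:
{"fn": "arm_command", "kwargs": {"plan": [{"grip": 0.0, "travel": [0, 0, 0], "spin": 0}, {"grip": 0.0, "travel": [0, 0, 0], "spin": 0}, {"grip": 0.0, "travel": [0, 0, 0], "spin": 0}]}}

```text
clock: 16.65
ee_pos: [0.6657, 0.0875, 0.1314]
orientation: [0.0, 0.762, 0.648, -0.0]
force: [-0.9, -0.3, 0.3]
opening: 0.0004
```

```bash
python3 -c "
from m7 import *
m,im=snap('w15')
crop(im,200,180,100,120,5,'pics/w15c.png')
"
```

```text
16.7 [0.6657 0.0875 0.1314] [ 0.      0.7617  0.648  -0.0001] [-0.33 -0.56  0.17] 0.0006
```

View pics/w15c.png

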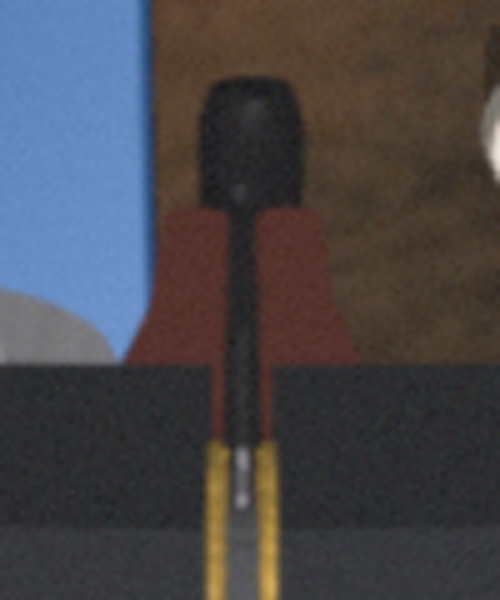

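```bash
python3 -c "
from m7 import *
m=load('s14');e=get_state()['ee_pos']
P=lambda p:((proj(m,p)-[200,90])*5).round(0)
print('tcp',P(e),'grasp',P(e+[0,0,.019]))
for y in (13,37,60):
  for z in (125,148):
    xy=O+.0924*U+y/1000*V; print(y,z,P([*xy,z/1000]))
m,im=snap('s15','scene');crop(im,230,100,80,70,9,'pics/s15c.png')
m,im=snap('d15','side');crop(im,240,120,80,70,9,'pics/d15c.png')
"
```

```text
tcp [369. 298.] grasp [370. 272.]
13 125 [391. 328.]
13 148 [392. 296.]
37 125 [369. 307.]
37 148 [370. 275.]
60 125 [348. 287.]
60 148 [349. 255.]
16.75 [0.6657 0.0875 0.1314] [ 0.      0.7617  0.648  -0.    ] [ 0.08 -0.42 -0.33] 0.0005
16.8 [0.6657 0.0875 0.1314] [ 0.      0.7617  0.648  -0.0001] [ 0.71  0.   -0.82] 0.0008
```

View pics/s15c.png

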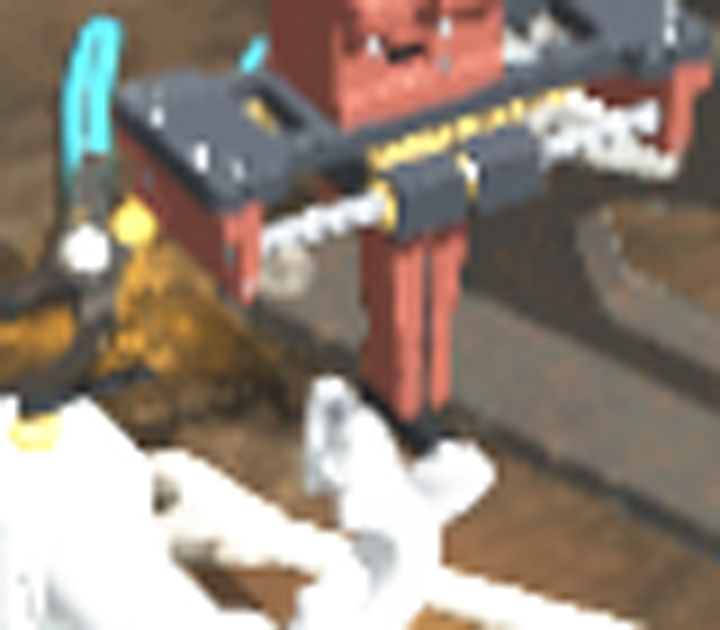

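View pics/d15c.png

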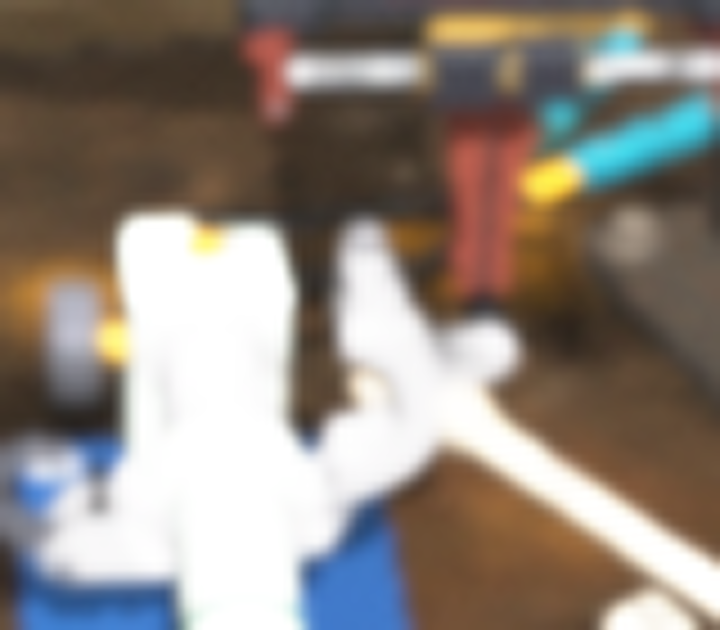

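The fingers closed on nothing, so the handle's height is wrong: the earlier baseline was weak. I'll re-triangulate from w12, w13 and w14, which have a wide x baseline.

```bash
python3 - <<'E'
from m7 import *
im=cv2.imread('pics/w13.png');crop(im,220,160,70,110,5,'pics/w13c.png')
b=load('w12');c=load('w13');d=load('w14');c6=load('w6');a=load('w1')
f=lambda m,x,y,k,x0,y0:(m,((x+.5)/k+x0-.5,(y+.5)/k+y0-.5))
far=[f(b,621,80,3,130,40),f(c,372,267,1.5,0,0)];near=[f(b,620,210,3,130,40),f(c,373,354,1.5,0,0)]
for n,l in(("far",far),("near",near)):
    p,r=tri(*l);print(n,p,st(p).round(1),np.round(r,2))
p,r=tri(f(c,372,267,1.5,0,0),f(d,250,78,5,200,180));print("13-14 far",st(p).round(1),r)
for m in (a,c6,b,c,d): print(st(m["cam_to_world"][:3,3]).round(1))
E
```

```text
far [0.6695 0.1098 0.1466] [ 92.5  59.3 146.6] [0.01 0.01]
near [0.6618 0.0636 0.1492] [ 92.3  12.5 149.2] [0.8 0.8]
13-14 far [ 92.6  56.5 133. ] [0.0861744754349388, 0.0861744754350316]
[-60.6  34.  473.4]
[  0.5   2.2 377.2]
[  0.1   4.  451.5]
[ 92.6 106.8 371.7]
[ 91.5 106.9 317.9]
```

View pics/w13c.png

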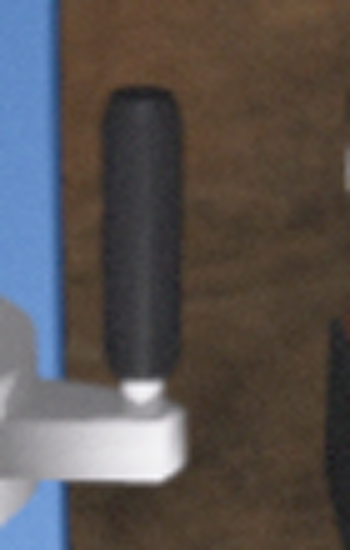

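Emit:
{"fn": "arm_command", "kwargs": {"plan": [{"grip": 0.5, "travel": [0, 0, 0], "spin": 0}, {"grip": 0.5, "travel": [0, 0, 0], "spin": 0}, {"grip": 0.5, "travel": [0, 0, 0], "spin": 0}, {"grip": 0.5, "travel": [0, 0, 0], "spin": 0}, {"grip": 0.5, "travel": [0, 0, 0], "spin": 0}]}}

```text
clock: 17.3
ee_pos: [0.6657, 0.0875, 0.1315]
orientation: [0.0, 0.762, 0.648, -0.0]
force: [0.7, 0.3, 0.2]
opening: 0.0366
```

```bash
python3 - <<'E'
from m7 import *
m,im=snap('w16');crop(im,200,160,100,130,5,'pics/w16c.png')
E
```

```text
17.35 [0.6657 0.0875 0.1314] [ 0.      0.7616  0.648  -0.    ] [ 0.13  0.34 -0.46] 0.0409
```

View pics/w16c.png

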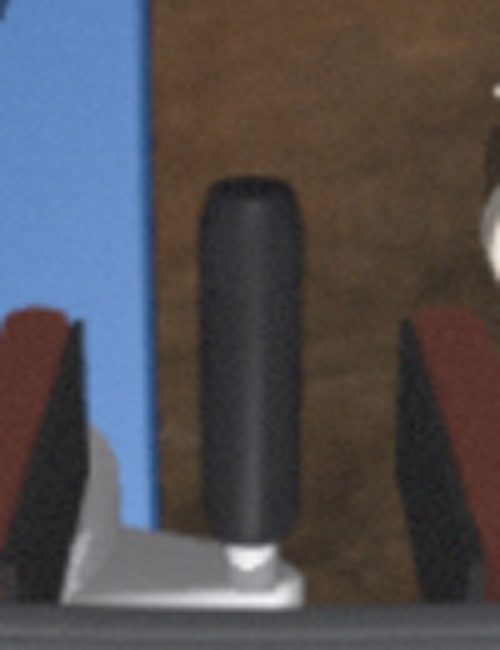

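Three clues agree: the 34.6 mm grip width on the 38 mm tube, the pad bottom edge spanning rows 224–256, and the full closure. The real fingertips end about 27 mm short of the reported TCP, so I pinched above the bar, which is unmoved at z≈148. Going 24 mm lower.

Emit:
{"fn": "arm_command", "kwargs": {"plan": [{"grip": 0.5, "travel": [0, 1, 6], "spin": 0}, {"grip": 0.5, "travel": [0, 0, 6], "spin": 0}, {"grip": 0.5, "travel": [0, 0, 6], "spin": 0}, {"grip": 0.5, "travel": [0, 0, 6], "spin": 0}, {"grip": 0.5, "travel": [0, 0, 0], "spin": 0}]}}

```text
clock: 17.85
ee_pos: [0.6656, 0.0873, 0.106]
orientation: [-0.001, 0.762, 0.648, -0.001]
force: [-0.3, 0.3, -0.5]
opening: 0.0442
```

```bash
python3 - <<'E'
from m7 import *
m,im=snap('w17');crop(im,200,160,100,130,5,'pics/w17c.png')
m,im=snap('s17','scene');crop(im,230,100,80,70,9,'pics/s17c.png')
E
```

```text
17.9 [0.666  0.0873 0.1066] [-0.0005  0.7616  0.648  -0.0007] [-0.18 -0.19  0.01] 0.0441
17.95 [0.6665 0.0873 0.1071] [-0.0002  0.7617  0.648  -0.0003] [-0.25  0.18 -0.53] 0.0437
```

View pics/w17c.png

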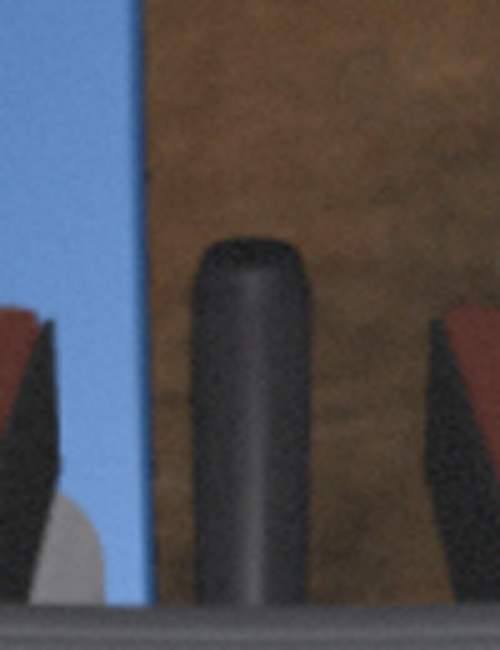

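View pics/s17c.png

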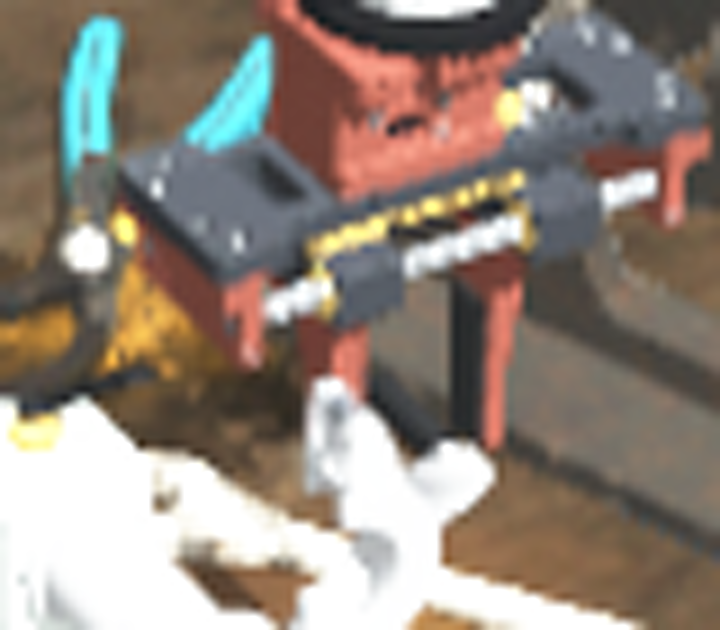

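The fingertips now straddle the black bar (410,415). Closing.

Emit:
{"fn": "arm_command", "kwargs": {"plan": [{"grip": 0.2, "travel": [0, 0, 0], "spin": 0}, {"grip": 0.0, "travel": [0, 0, 0], "spin": 0}, {"grip": 0.0, "travel": [0, 0, 0], "spin": 0}, {"grip": 0.0, "travel": [0, 0, 0], "spin": 0}, {"grip": 0.0, "travel": [0, 0, 0], "spin": 0}, {"grip": 0.0, "travel": [0, 0, 0], "spin": 0}]}}

```text
clock: 18.55
ee_pos: [0.6668, 0.0874, 0.1076]
orientation: [0.0, 0.762, 0.648, 0.0]
force: [0.4, 0.7, 1.2]
opening: 0.0112
```

Holding the bar (11.2 mm). Swinging the jaw along its arc.

Emit:
{"fn": "arm_command", "kwargs": {"plan": [{"grip": 0, "travel": [0, -4.4, -4.1], "spin": 0}, {"grip": 0, "travel": [0, -4.6, -3.7], "spin": 0}, {"grip": 0, "travel": [0, -4.9, -3.4], "spin": 0}, {"grip": 0, "travel": [0, -5.2, -2.9], "spin": 0}, {"grip": 0, "travel": [0, -5.4, -2.5], "spin": 0}, {"grip": 0, "travel": [0, -5.5, -2.1], "spin": 0}, {"grip": 0, "travel": [0, -5.7, -1.7], "spin": 0}, {"grip": 0, "travel": [0, -5.8, -1.2], "spin": 0}, {"grip": 0, "travel": [0, -5.9, -0.8], "spin": 0}, {"grip": 0, "travel": [0, -5.9, -0.3], "spin": 0}]}}

```text
clock: 19.55
ee_pos: [0.6177, 0.0954, 0.1335]
orientation: [0.003, 0.762, 0.648, 0.003]
force: [3.9, -1.9, 5.6]
opening: 0.0118
```

```bash
python3 - <<'E'
from m7 import *
m,im=snap('s18','scene');crop(im,200,100,110,100,6,'pics/s18c.png')
print(st(get_state()['ee_pos']))
E
```

```text
19.6 [0.6161 0.0957 0.1333] [0.0024 0.7616 0.6481 0.0023] [ 3.41 -0.96  9.3 ] 0.0116
[ 42.0423  36.851  133.3105]
```

View pics/s18c.png

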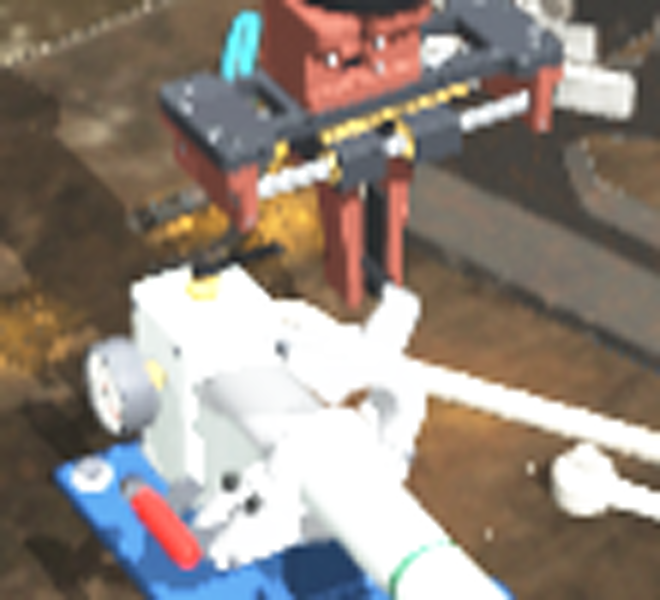

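Emit:
{"fn": "arm_command", "kwargs": {"plan": [{"grip": 0, "travel": [0, -5.9, 0.2], "spin": 0}, {"grip": 0, "travel": [0, -5.9, 0.6], "spin": 0}, {"grip": 0, "travel": [0, -5.8, 1.1], "spin": 0}, {"grip": 0, "travel": [0, -5.8, 1.6], "spin": 0}, {"grip": 0, "travel": [0, -5.6, 2.0], "spin": 0}, {"grip": 0, "travel": [0, -5.4, 2.4], "spin": 0}]}}

```text
clock: 20.2
ee_pos: [0.5802, 0.1014, 0.1232]
orientation: [0.001, 0.762, 0.648, 0.001]
force: [2.0, -2.3, 1.7]
opening: 0.0112
```

```bash
python3 - <<'E'
from m7 import *
m,im=snap('s19','scene');crop(im,200,100,110,100,6,'pics/s19c.png')
print(st(get_state()['ee_pos']))
E
```

```text
20.25 [0.5784 0.1017 0.1223] [-0.0004  0.7616  0.648  -0.0004] [-0.09 -0.25  4.73] 0.0115
[  3.9204  36.8021 122.2914]
```

View pics/s19c.png

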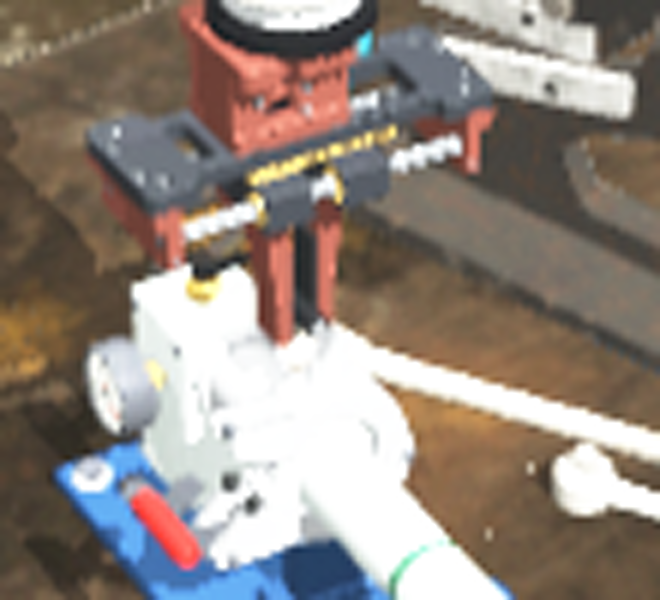

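Emit:
{"fn": "arm_command", "kwargs": {"plan": [{"grip": 0, "travel": [0, -5.2, 2.8], "spin": 0}, {"grip": 0, "travel": [0, -5.0, 3.2], "spin": 0}, {"grip": 0, "travel": [0, -4.7, 3.5], "spin": 0}, {"grip": 0, "travel": [0, -2.0, 2.0], "spin": 0}, {"grip": 0, "travel": [0, 0, 0], "spin": 0}]}}

```text
clock: 20.75
ee_pos: [0.5621, 0.1044, 0.1098]
orientation: [-0.001, 0.762, 0.648, -0.001]
force: [0.6, 0.9, -2.8]
opening: 0.0114
```

```bash
python3 - <<'E'
from m7 import *
m,im=snap('s20','scene');crop(im,200,100,110,100,6,'pics/s20c.png')
print(st(get_state()['ee_pos']))
m,im=snap('w20')
m,im=snap('d20','side');crop(im,220,120,100,100,6,'pics/d20c.png')
E
```

```text
20.8 [0.5621 0.1044 0.1098] [-0.001   0.7617  0.648  -0.0009] [ 1.46  1.06 -1.8 ] 0.0113
[-12.6192  36.9083 109.8165]
20.85 [0.5621 0.1044 0.1098] [-0.001   0.7617  0.648  -0.0009] [ 0.34  1.84 -2.82] 0.0116
20.9 [0.5621 0.1044 0.1099] [-0.001   0.7617  0.6479 -0.001 ] [ 0.74  2.21 -3.64] 0.0115
```

View pics/s20c.png

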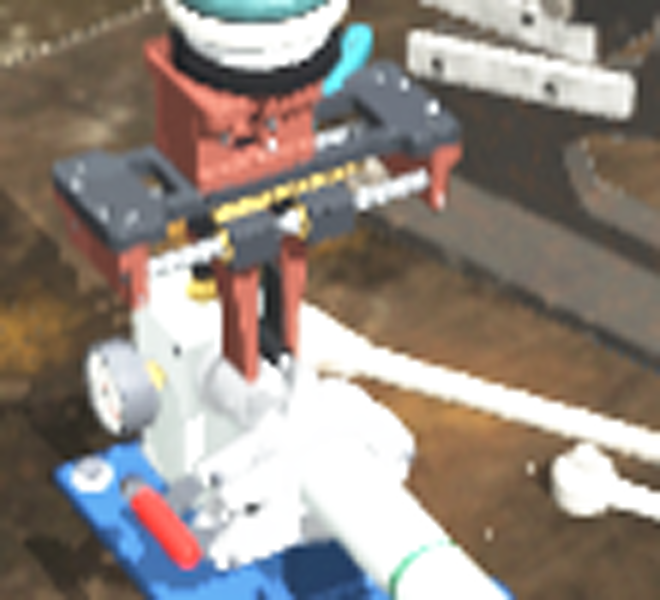

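View pics/w20_b.png

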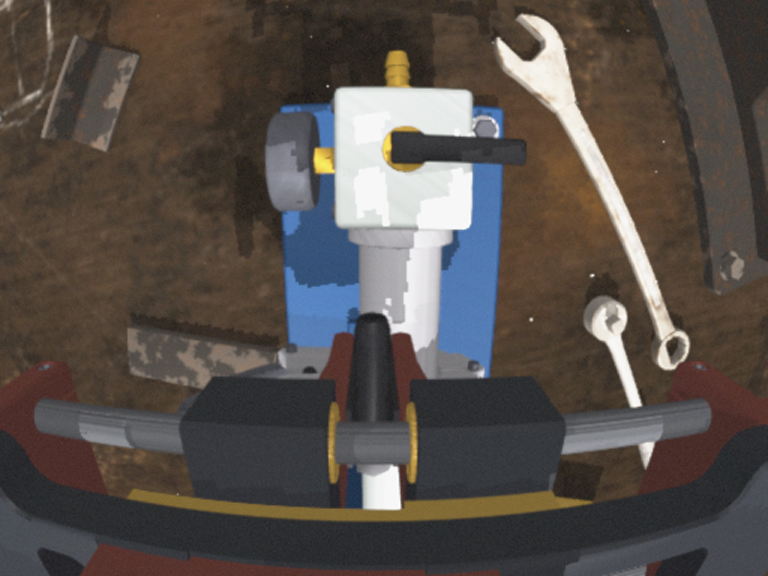

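View pics/d20c.png

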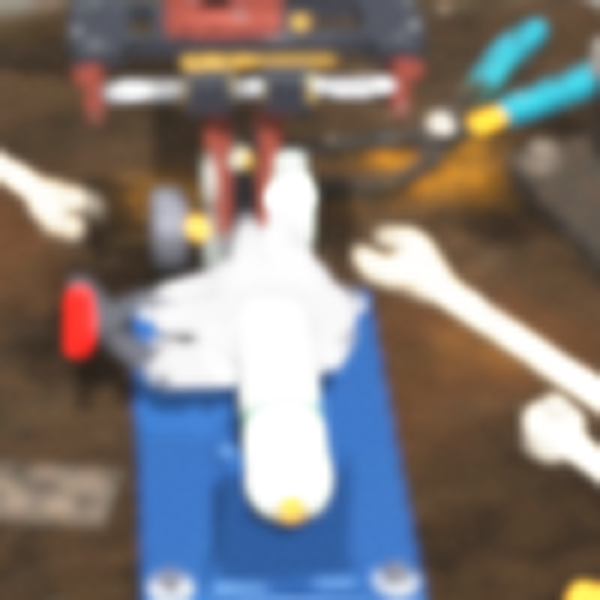

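The jaw is nearly down; the handle is held at x≈−13. Pressing slightly further onto the buffers.

Emit:
{"fn": "arm_command", "kwargs": {"plan": [{"grip": 0, "travel": [0, -1.0, 1.0], "spin": 0}, {"grip": 0, "travel": [0, -0.6, 1.0], "spin": 0}, {"grip": 0, "travel": [0, 0, 0], "spin": 0}]}}

```text
clock: 21.2
ee_pos: [0.5618, 0.1045, 0.1093]
orientation: [-0.0, 0.762, 0.648, 0.0]
force: [-1.5, 1.9, 5.2]
opening: 0.0114
```

Emit:
{"fn": "arm_command", "kwargs": {"plan": [{"grip": 0, "travel": [0, -0.5, 1.0], "spin": 0}, {"grip": 0, "travel": [0, -0.5, 1.0], "spin": 0}, {"grip": 0, "travel": [0, 0, 0], "spin": 0}]}}

```text
clock: 21.5
ee_pos: [0.561, 0.1047, 0.1082]
orientation: [0.0, 0.762, 0.648, 0.0]
force: [-3.5, 1.8, 12.2]
opening: 0.0112
```

The jaw rests on its buffers (12 N). Releasing and rising to look.

Emit:
{"fn": "arm_command", "kwargs": {"plan": [{"grip": 0, "travel": [0, 0, 0], "spin": 0}, {"grip": 0.3, "travel": [0, 0, 0], "spin": 0}, {"grip": 0.45, "travel": [0, 0, 0], "spin": 0}, {"grip": 0.45, "travel": [0, 0, 0], "spin": 0}, {"grip": 0.45, "travel": [0, 0, -10], "spin": 0}, {"grip": 0.45, "travel": [0, 0, -25], "spin": 0}, {"grip": 0.45, "travel": [-20, 0, -35], "spin": 0}, {"grip": 0.45, "travel": [-30, 0, -35], "spin": 0}, {"grip": 0.45, "travel": [-30, 0, -20], "spin": 0}, {"grip": 0.45, "travel": [-10, 0, -10], "spin": 0}, {"grip": 0.45, "travel": [0, 0, 0], "spin": 0}, {"grip": 0.45, "travel": [0, 0, 0], "spin": 0}]}}

```text
clock: 22.7
ee_pos: [0.546, 0.0163, 0.2411]
orientation: [-0.001, 0.762, 0.648, -0.0]
force: [-0.2, 0.1, -0.3]
opening: 0.0395
```

```bash
python3 - <<'E'
from m7 import *
m,im=snap('w21');crop(im,130,60,220,170,3.5,'pics/w21c.png')
print(st(get_state()['ee_pos']))
m,im=snap('s21','scene');crop(im,200,120,110,100,6,'pics/s21c.png')
E
```

```text
22.75 [0.5457 0.0167 0.2406] [-0.001   0.7616  0.6481 -0.0005] [-0.75 -0.08 -0.44] 0.0397
[-14.827  -52.3615 240.5911]
22.8 [0.5456 0.0168 0.2404] [-0.0011  0.7614  0.6483 -0.0007] [-0.    0.34  0.62] 0.0396
```

View pics/w21c.png

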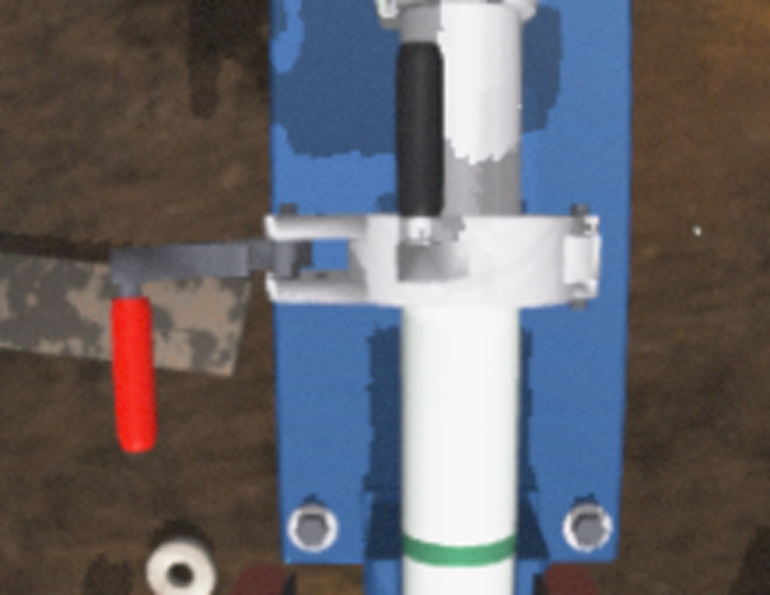

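View pics/s21c.png

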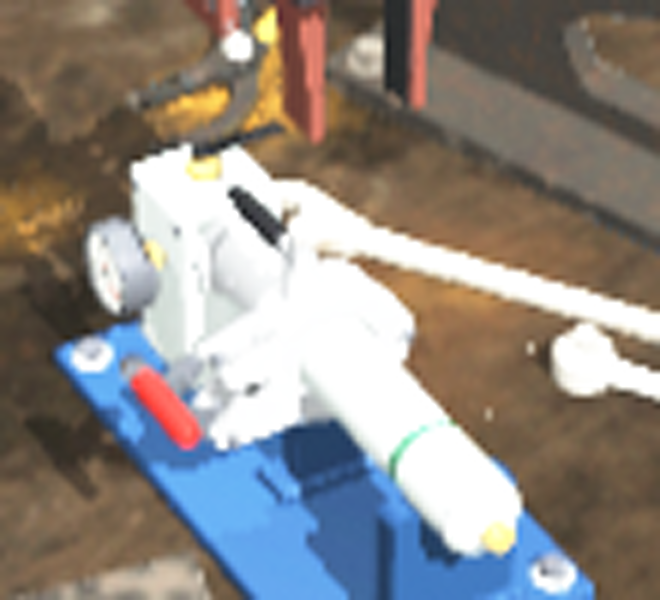

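The jaw is shut over both flanges. The red bar is at (135,375) in this crop, about (−102,−34,119) in the stand frame. I'll push the lever upright with closed fingers from its −x side.

Emit:
{"fn": "arm_command", "kwargs": {"plan": [{"grip": 0, "travel": [5, -20, 0], "spin": 0}, {"grip": 0, "travel": [6, -38, 0], "spin": 0}, {"grip": 0, "travel": [6, -38, 0], "spin": 0}, {"grip": 0, "travel": [0, -21, 10], "spin": 0}, {"grip": 0, "travel": [0, 0, 30], "spin": 0}, {"grip": 0, "travel": [0, 0, 30], "spin": 0}, {"grip": 0, "travel": [0, 0, 30], "spin": 0}, {"grip": 0, "travel": [0, 0, 20], "spin": 0}, {"grip": 0, "travel": [0, 0, 10], "spin": 0}, {"grip": 0, "travel": [0, 0, 0], "spin": 0}]}}

```text
clock: 23.8
ee_pos: [0.4321, 0.0519, 0.1101]
orientation: [-0.001, 0.761, 0.648, -0.002]
force: [0.2, -0.4, 0.6]
opening: 0.0004
```

```bash
python3 - <<'E'
from m7 import *
m,im=snap('w22')
print(st(get_state()['ee_pos']))
m,im=snap('s22','scene');crop(im,190,110,110,100,6,'pics/s22c.png')
m,im=snap('d22','side');crop(im,200,120,110,100,6,'pics/d22c.png')
E
```

```text
23.85 [0.4331 0.0517 0.1112] [-0.0007  0.7614  0.6482 -0.0008] [ 0.88 -1.29  0.42] 0.0006
[-131.5972  -35.72    111.2043]
23.9 [0.4339 0.0515 0.1119] [-0.0001  0.7615  0.6482 -0.0001] [ 0.38 -0.58  0.35] 0.0003
23.95 [0.4344 0.0514 0.1124] [0.0003 0.7615 0.6481 0.0003] [ 0.04  0.05 -0.52] 0.0007
```

View pics/w22_b.png

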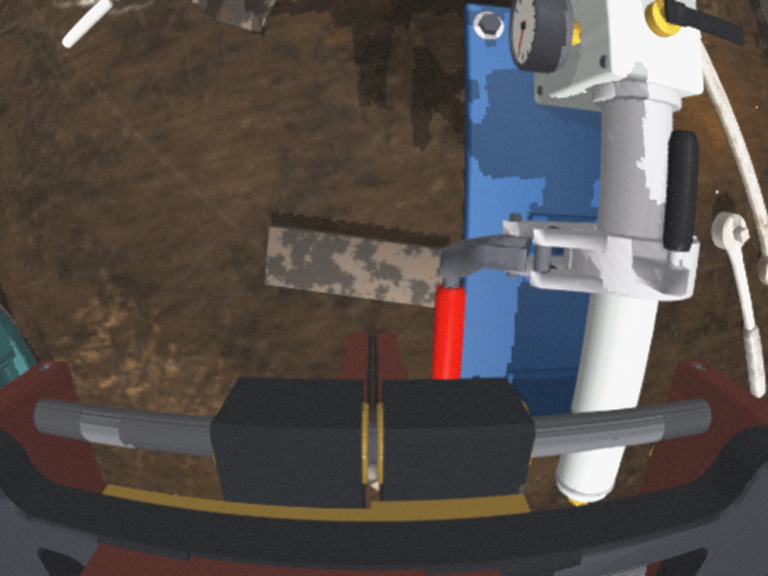

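View pics/s22c.png

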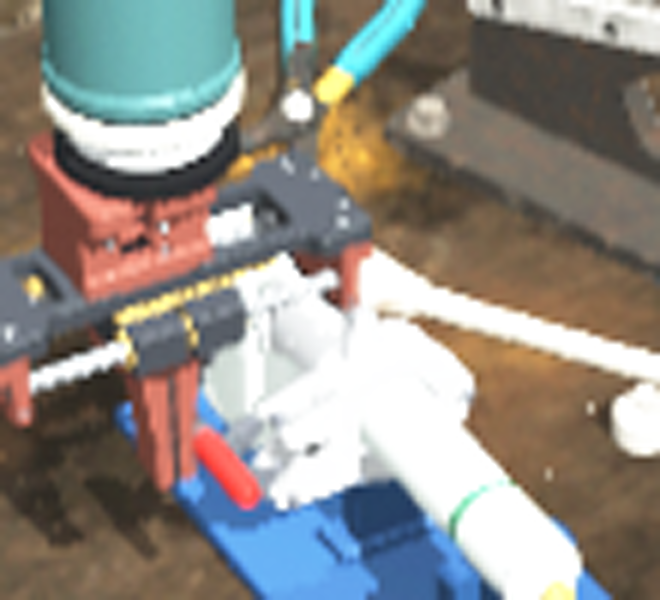

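View pics/d22c.png

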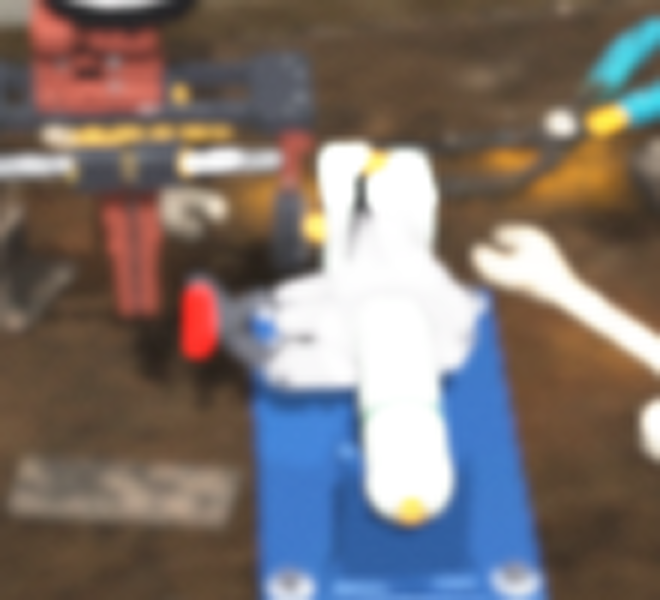

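Emit:
{"fn": "arm_command", "kwargs": {"plan": [{"grip": 0, "travel": [0, 0, 12], "spin": 0}, {"grip": 0, "travel": [0, 0, 12], "spin": 0}, {"grip": 0, "travel": [0, 0, 4], "spin": 0}, {"grip": 0, "travel": [0, 0, 0], "spin": 0}]}}

```text
clock: 24.35
ee_pos: [0.4339, 0.0512, 0.0841]
orientation: [0.0, 0.762, 0.648, 0.0]
force: [0.0, 0.3, 0.3]
opening: 0.0004
```

```bash
python3 - <<'E'
from m7 import *
m=load('w22');p=onz(m,(449/1.5,330/1.5),.119);print(st(p))
m,im=snap('w23')
print(st(get_state()['ee_pos']))
m,im=snap('s23','scene');crop(im,190,130,100,80,7,'pics/s23c.png')
E
```

```text
[-100.6201  -30.3221  119.    ]
24.4 [0.4341 0.0512 0.0843] [0.0003 0.7617 0.648  0.0003] [-0.32  0.28  0.8 ] 0.0005
[-130.4891  -36.0438   84.3311]
24.45 [0.4343 0.0512 0.0844] [0.0004 0.7617 0.648  0.0004] [ 0.68 -0.2   0.88] 0.0004
```

View pics/w23_b.png

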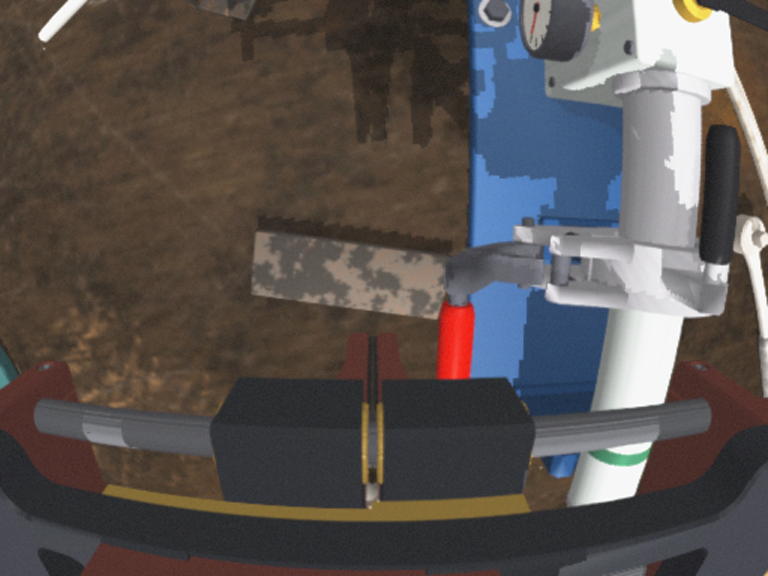

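View pics/s23c.png

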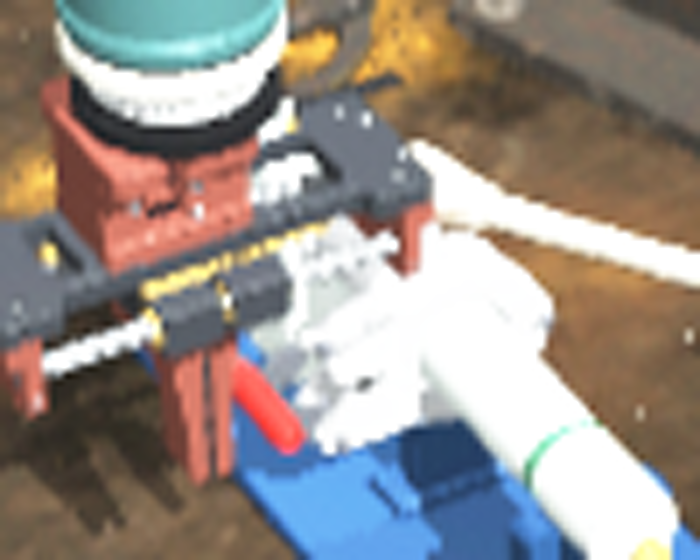

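The fingertips are beside the bar. Pushing toward +x while rising.

Emit:
{"fn": "arm_command", "kwargs": {"plan": [{"grip": 0, "travel": [1.5, 5, 0], "spin": 0}, {"grip": 0, "travel": [0, 5, 0], "spin": 0}, {"grip": 0, "travel": [0, 5, -1], "spin": 0}, {"grip": 0, "travel": [0, 5, -3], "spin": 0}, {"grip": 0, "travel": [0, 5, -3], "spin": 0}, {"grip": 0, "travel": [0, 5, -2], "spin": 0}, {"grip": 0, "travel": [0, 0, 0], "spin": 0}]}}

```text
clock: 25.15
ee_pos: [0.465, 0.0477, 0.0932]
orientation: [0.001, 0.762, 0.648, 0.001]
force: [-0.9, -0.1, -0.7]
opening: 0.0007
```

```bash
python3 - <<'E'
from m7 import *
m,im=snap('w24')
print(st(get_state()['ee_pos']))
m,im=snap('s24','scene');crop(im,190,130,100,80,7,'pics/s24c.png')
E
```

```text
25.2 [0.4649 0.0477 0.0931] [0.0008 0.7617 0.6479 0.0007] [-0.43  0.43 -0.72] 0.0003
[-99.5118 -34.6192  93.069 ]
25.25 [0.4647 0.0477 0.093 ] [0.0007 0.7617 0.6479 0.0007] [ 1.21 -0.07  0.  ] 0.0005
```

View pics/w24_b.png

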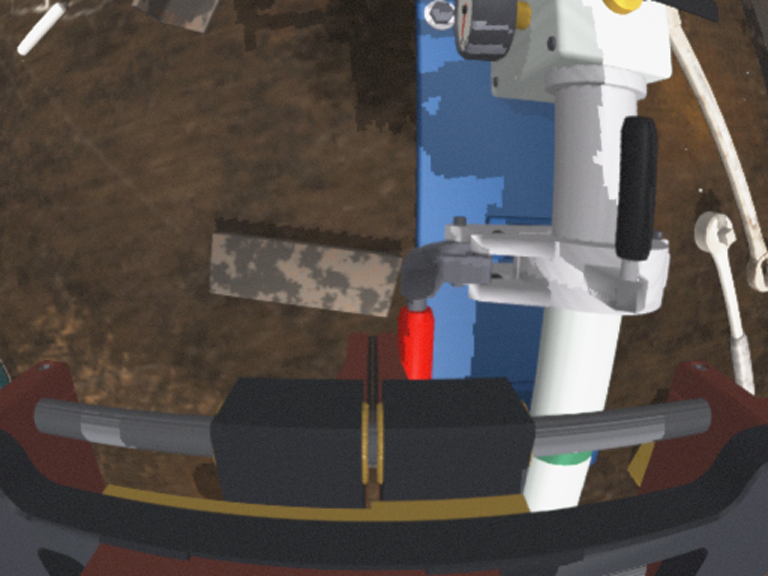

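View pics/s24c.png

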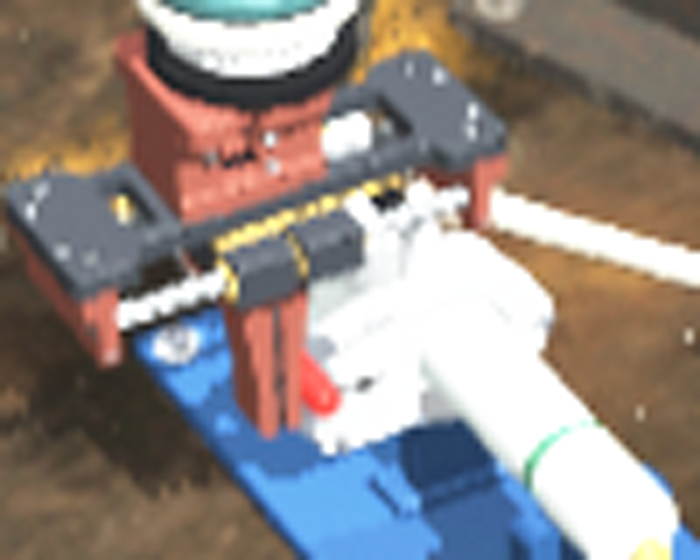

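The lever is at about 0.35 rad with the finger against it. Continuing to upright in small steps with force checks.

Emit:
{"fn": "arm_command", "kwargs": {"plan": [{"grip": 0, "travel": [0, 3, -2], "spin": 0}, {"grip": 0, "travel": [0, 3, -2], "spin": 0}, {"grip": 0, "travel": [0, 3, -2], "spin": 0}, {"grip": 0, "travel": [0, 3, -1], "spin": 0}, {"grip": 0, "travel": [0, 2, 0], "spin": 0}, {"grip": 0, "travel": [0, 0, 0], "spin": 0}]}}

```text
clock: 25.85
ee_pos: [0.477, 0.0456, 0.0999]
orientation: [-0.0, 0.762, 0.648, -0.0]
force: [-4.2, 0.5, 4.1]
opening: 0.0005
```

Emit:
{"fn": "arm_command", "kwargs": {"plan": [{"grip": 0, "travel": [0, 2, 0], "spin": 0}, {"grip": 0, "travel": [0, 2, 0], "spin": 0}, {"grip": 0, "travel": [0, 0, 0], "spin": 0}]}}

```text
clock: 26.15
ee_pos: [0.481, 0.045, 0.0999]
orientation: [-0.0, 0.762, 0.648, -0.0]
force: [-4.7, -1.0, 3.2]
opening: 0.0007
```

```bash
python3 - <<'E'
from m7 import *
m,im=snap('w25')
print(st(get_state()['ee_pos']))
m,im=snap('s25','scene');crop(im,190,130,100,80,7,'pics/s25c.png')
E
```

```text
26.2 [0.4811 0.045  0.0999] [-0.0001  0.7616  0.648  -0.0002] [-4.36 -0.14  4.13] 0.0003
[-83.1724 -34.7104  99.86  ]
26.25 [0.4811 0.045  0.0999] [-0.      0.7616  0.648  -0.0002] [-5.72 -0.01  3.76] 0.0006
```

View pics/w25_b.png

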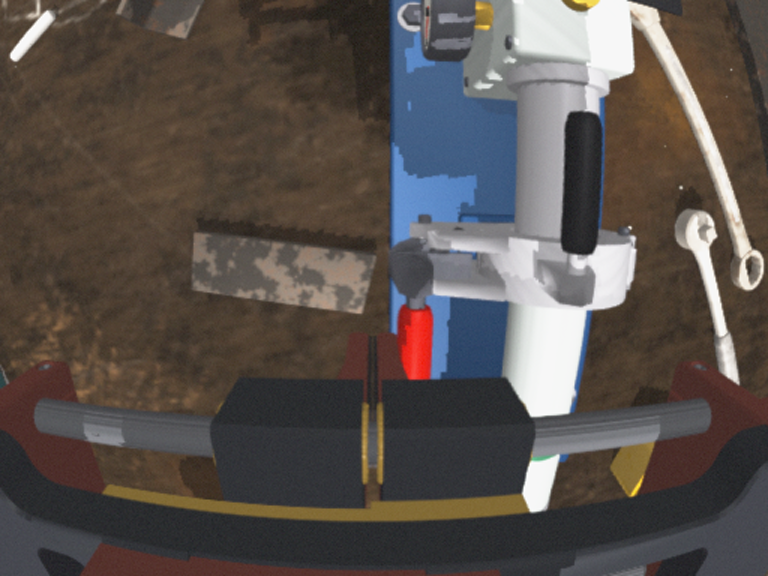

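View pics/s25c.png

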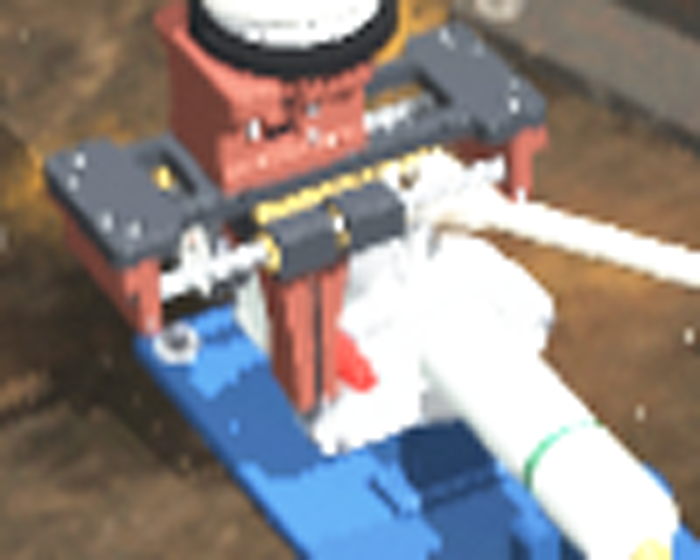

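Emit:
{"fn": "arm_command", "kwargs": {"plan": [{"grip": 0, "travel": [0, 2, 0], "spin": 0}, {"grip": 0, "travel": [0, 2, 0], "spin": 0}, {"grip": 0, "travel": [0, 1, 0], "spin": 0}, {"grip": 0, "travel": [0, 0, 0], "spin": 0}]}}

```text
clock: 26.65
ee_pos: [0.4863, 0.0442, 0.0998]
orientation: [0.0, 0.762, 0.648, 0.0]
force: [-4.4, 0.9, 2.7]
opening: 0.0005
```

Emit:
{"fn": "arm_command", "kwargs": {"plan": [{"grip": 0, "travel": [0, 1, 0], "spin": 0}, {"grip": 0, "travel": [0, 1, 0], "spin": 0}, {"grip": 0, "travel": [0, 0, 0], "spin": 0}]}}

```text
clock: 26.95
ee_pos: [0.4885, 0.0438, 0.0998]
orientation: [0.0, 0.762, 0.648, 0.0]
force: [-3.5, -0.0, 3.9]
opening: 0.0003
```

Emit:
{"fn": "arm_command", "kwargs": {"plan": [{"grip": 0, "travel": [0, 1, 0], "spin": 0}, {"grip": 0, "travel": [0, 1, 0], "spin": 0}, {"grip": 0, "travel": [0, 0, 0], "spin": 0}]}}

```text
clock: 27.25
ee_pos: [0.4906, 0.0435, 0.0998]
orientation: [0.0, 0.762, 0.648, 0.0]
force: [-3.8, 1.2, 2.6]
opening: 0.0004
```

```bash
python3 - <<'E'
from m7 import *
m,im=snap('w26');crop(im,200,120,200,140,4,'pics/w26c.png')
print(st(get_state()['ee_pos']))
E
```

```text
27.3 [0.4906 0.0435 0.0998] [0.0002 0.7617 0.648  0.0002] [-2.5   0.49  2.35] 0.0003
[-73.561  -34.6466  99.7951]
```

View pics/w26c.png

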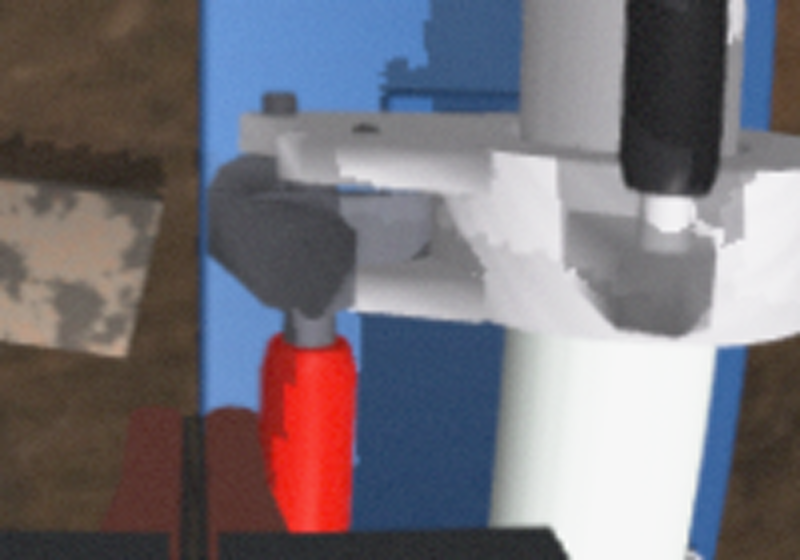

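```bash
python3 - <<'E'
from m7 import *
m=load('w26')
for x,y in((306,360),(308,420),(308,480)): 
    p=onz(m,((x+.5)/4+200-.5,(y+.5)/4+120-.5),.137);print(st(p).round(1))
E
```

```text
[-59.6 -13.  137. ]
[-59.  -21.5 137. ]
[-58.8 -30.3 137. ]
```

The bar is at x≈−59 against −58.4 for upright. Pushing a bit more to feel the stop.

Emit:
{"fn": "arm_command", "kwargs": {"plan": [{"grip": 0, "travel": [0, 1, 0], "spin": 0}, {"grip": 0, "travel": [0, 1, 0], "spin": 0}, {"grip": 0, "travel": [0, 0, 0], "spin": 0}]}}

```text
clock: 27.6
ee_pos: [0.4911, 0.0434, 0.0996]
orientation: [-0.001, 0.762, 0.648, -0.001]
force: [-5.2, 0.8, 4.6]
opening: 0.0005
```

Emit:
{"fn": "arm_command", "kwargs": {"plan": [{"grip": 0, "travel": [0, 1, 0], "spin": 0}, {"grip": 0, "travel": [0, 1, 0], "spin": 0}, {"grip": 0, "travel": [0, 0, 0], "spin": 0}]}}

```text
clock: 27.9
ee_pos: [0.4911, 0.0433, 0.0993]
orientation: [-0.002, 0.762, 0.648, -0.002]
force: [-9.8, 1.4, 6.9]
opening: 0.0007
```

Hard stop reached: position fixed, force up to 9.8 N. Backing off, rising, and checking.

Emit:
{"fn": "arm_command", "kwargs": {"plan": [{"grip": 0, "travel": [0, -5, 0], "spin": 0}, {"grip": 0, "travel": [0, -15, 0], "spin": 0}, {"grip": 0, "travel": [0, -20, -5], "spin": 0}, {"grip": 0, "travel": [0, 0, -30], "spin": 0}, {"grip": 0, "travel": [0, 0, -40], "spin": 0}, {"grip": 0, "travel": [0, 0, -40], "spin": 0}, {"grip": 0, "travel": [0, 30, -30], "spin": 0}, {"grip": 0, "travel": [-10, 40, -10], "spin": 0}, {"grip": 0, "travel": [-10, 20, 0], "spin": 0}, {"grip": 0, "travel": [0, 0, 0], "spin": 0}, {"grip": 0, "travel": [0, 0, 0], "spin": 0}]}}

```text
clock: 29.0
ee_pos: [0.5407, 0.015, 0.2545]
orientation: [0.0, 0.762, 0.648, 0.0]
force: [0.1, -0.8, 0.6]
opening: 0.0003
```

```bash
python3 - <<'E'
from m7 import *
m,im=snap('w27');crop(im,130,40,220,170,3.5,'pics/w27c.png')
print(st(get_state()['ee_pos']))
m,im=snap('s27','scene');crop(im,200,120,110,100,6,'pics/s27c.png')
m,im=snap('d27','side')
E
```

```text
29.05 [0.5398 0.0154 0.2543] [-0.0002  0.7617  0.6479 -0.0001] [-1.75  0.1  -0.48] 0.0008
[-20.422  -54.5711 254.3199]
29.1 [0.5394 0.0156 0.2543] [-0.0003  0.7616  0.648  -0.0002] [0.68 0.31 0.56] 0.0004
29.15 [0.5393 0.0157 0.2544] [-0.0003  0.7615  0.6481 -0.0002] [-0.01  0.57 -0.25] 0.0004
```

View pics/w27c.png

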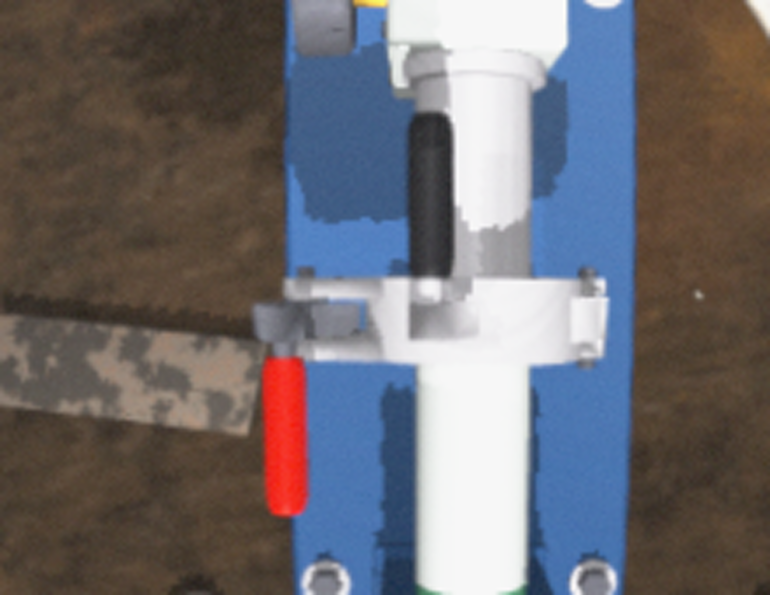

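View pics/s27c.png

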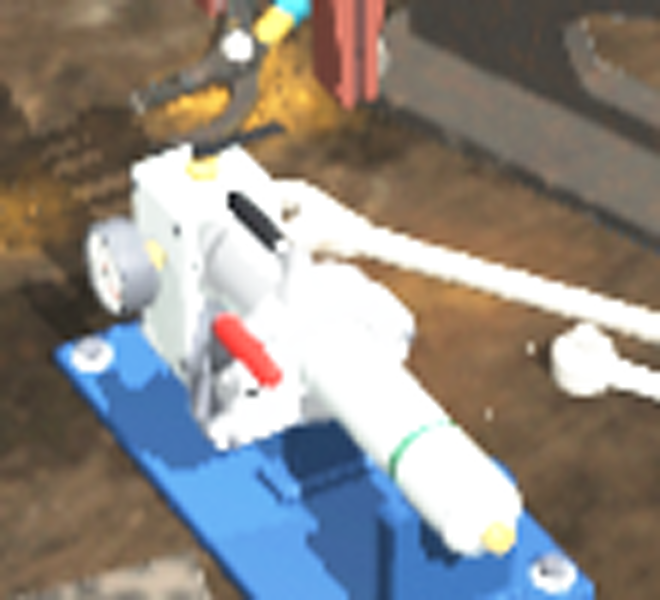

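View pics/d27_b.png

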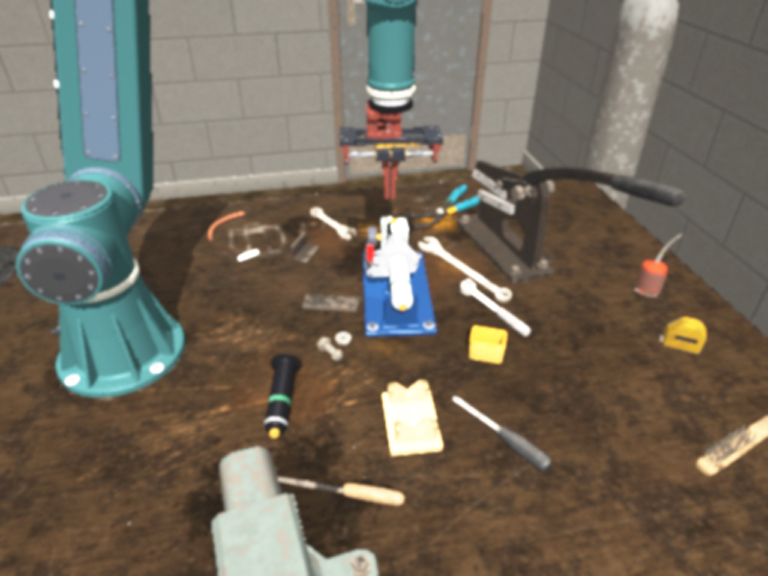

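```bash
python3 - <<'E'
from m7 import *
m=load('w27')
g=lambda x,y,z:st(onz(m,((x+.5)/3.5+130-.5,(y+.5)/3.5+40-.5),z)).round(1)
print("red",g(285,357,.137),g(286,514,.137));print("black",g(431,112,.149),g(432,275,.149))
m=load('w21');g=lambda x,y,z:st(onz(m,((x+.5)/3.5+130-.5,(y+.5)/3.5+60-.5),z)).round(1)
print("black before",g(420,42,.150),g(420,213,.150))
E
```

```text
red [-58.  -10.4 137. ] [-58.9 -57.7 137. ]
black [-15.4  59.3 149. ] [-15.2  13.3 149. ]
black before [-13.7  59.4 150. ] [-13.8  13.5 150. ]
```

The red bar is at x≈−58.4 (upright). The jaw handle is at x≈−15.3, where the shut position would be −15.4; it was −13.7 before latching. Handing in.

```bash
python3 -c "
from rig import *
print(sign_off())"
```

```text
the job is handed in; nothing more can be done
None
```

The vessel is in the test stand, clamped and latched, and the job is handed in at about 29 s of the 64 s. I lifted it from the rest, lowered it into the lower clamp half, swung the upper half down over both flanges, and pushed the lever upright to its stop.

**Last checks:**
- **Lever:** the red bar measured x ≈ −58.4 mm in the stand frame, which is upright. At the stop the force rose to about 10 N with no further movement.
- **Clamp:** the black handle measured x ≈ −15.3 mm, against −15.4 mm for fully shut. It was at −13.7 mm before latching.
- **Vessel:** the pictures show it in the saddle with its flange under the clamp. I could not measure the flange gap after closing, because the clamp covers it. The last close views before release, with the flange down in its groove, showed the flanges lined up with a narrow gap.
- **Surroundings:** the gripper is clear above the stand, and the offcuts and the bin look undisturbed in the pictures.

**What disagreed:** the real fingertips end roughly 27 mm short of the reported TCP. My first closing on the jaw handle therefore missed, pinching above the bar without moving it, and I redid it about 25 mm lower. It also means the vessel was carried by the upper part of its tube, but it held without slipping visibly.

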